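# Gauge the socket depth of a radio module and show the gauge tip under the microscope

## Task

Push the aluminium module with the green board fully home against both stops of the gauging jig (far fence and end stop), then take the depth gauge from its rack, slide it tip first through the jig's guide tube into the module's socket until the brass collar stops against the mouth of the tube, and draw it straight out again. Finish holding the gauge still in the gripper, rod level, with the tip of its plunger at the focus under the microscope's lens so that it can be read there: do not put it down, and do not disturb the plunger's reading on the way. Leave the module registered in the jig, do not bump the microscope, and leave the other things on the bench where they are.

Things in the scene. Friction and masses are not known exactly. Their poses are not given: they have to be found in the camera images.
- module_mid (a point): centre (half-way up) of the module to gauge: loose bright aluminium housing 100 (its x) x 60 (its y) x 50 mm tall, about 0.4 kg, green board on top (parts up to 11 mm high). Starts on the jig's base, skewed up to 5 degrees, 12 to 28 mm short of the far fence and 6 to 11 mm short of the end stop, and slides easily when pushed (1 to 2 N). Its axes match the jig's when registered.
- module_socket (a point): centre of the mouth of the round socket in the module's -y side face, brass-ringed: 30 mm from the module's centre towards +x (its own axes), 32 mm above its underside. The bore is 14 mm wide and 28 mm deep and runs along the module's y; the gauge's plunger meets its bottom.
- jig: fixed jig, origin on the table; x away from the robot, y left (turned up to 0.2 rad). Sizes in mm: smooth base plate 8 thick, x -102 to 70, y -40 to 97. Stops 34 high: far fence, face at x 55 (y 5 to 85); end stop, face at y 85 (x -55 to 55). Near side open. Guide tube and blue bracket: x 18 to 52, y -35 to 5, 57 high; at x below 10 the module's -y face is free to be pushed.
- jig_nest (a point): point on the jig where the module's centre lies when the module is fully against the far fence and the end stop (jig axes; jig x = 5, y = 55 mm, 33 mm above the table).
- jig_mouth (a point): centre of the guide tube's mouth (jig axes; jig x = 35, y = -35 mm), 40 mm above the table. The steel tube is level, 40 mm long, 12 mm bore, mouth flange 30 mm across; the gauge goes in along jig +y. With the module registered, its socket is in line with the tube, its mouth 60 mm beyond this point.
- gauge_grip (a point): grip point on the depth gauge's axis; x runs along the rod to the tip. In mm: black square handle 14 x 14, x -50 to 40; brass collar 26 across, 40 to 46; steel shaft 10 across, 46 to 128, tapered nose; striped 5 mm plunger to 142. About 0.12 kg, balanced about 20 ahead of this point. It starts level in the rack, axis 45 mm above the table.
- gauge_collar (a point): centre of the collar's front face (46 mm ahead of gauge_grip), which stops against the tube's mouth. Gauge axes.
- gauge_tip (a point): tip of the gauge's plunger: 142 mm ahead of gauge_grip while the plunger is fully out, less by the plunger's value.
- plunger (a joint): how far the plunger is pushed back into the shaft (m): 0 fully out (start), 0.013 fully in. It slides with a friction of 1.5 N and stays where it was pushed; a registered module reads about 0.008 when the collar is at its stop.
- gauge: the whole depth gauge; origin at gauge_grip.
- rack: fixed wooden gauge rack, origin on the table under gauge_grip, x along the gauge. Base 8 mm thick, 60 mm wide; two notched uprights 34 mm wide, up to 50 mm high, at x = -44 (under the handle's rear end) and x = 92 mm (under the shaft). Between them the handle is free to be taken from above and lifted straight up.
- scope: fixed white stereo microscope on a boom stand; origin on the table under the lens. Black stage disc 120 mm across, 12 mm tall, at the origin; lens rim 60 mm across at 235 mm height, head up to 120 mm across above 265 mm, eyepieces towards +x; boom, post and base (y from 200 mm on) on the +y side. The -x and -y sides are open.
- scope_focus (a point): focus of the microscope: on the lens axis, 85 mm above the table, 150 mm under the lens rim.
- spool: bystander: reel of solder lying flat, blue flanges, 60 mm across, 38 mm tall; origin at its underside.
- solvent: bystander: clear bottle with a red cap, 48 mm across, 125 mm tall; origin at its underside.
- tin: bystander: round dark tin of brass wool (tip cleaner), 64 mm across, 46 mm tall; origin at its underside.
- tweezers: bystander: steel tweezers lying flat, 125 mm long, 10 mm tall; origin at its underside.
- spare: bystander: dark spare module with a green board, 80 x 52 x 33 mm (no socket, not the one to gauge); origin at its underside.
- screwdriver: bystander: screwdriver with a yellow handle, lying, 150 mm long; origin at its underside.
- tray: bystander: blue parts tray with dividers, 120 x 90 x 26 mm; origin at its underside.
Things that resemble listed ones, but are neither listed nor needed, are in the scene too. What is shaped like the part that bears module_mid but blue is not meant. What is shaped like the gauge but purple is not meant.

How it is judged (in metres and radians):
On the way, in this order (a step that is already met when the one before it is completed fails the run):
1. the module is registered: home against the far fence and the end stop (within 2.5 mm each way, square within 0.04 rad) (x of module_mid in the frame of jig_nest between -0.0025 and 0.0025 m and y of module_mid in the frame of jig_nest between -0.0025 and 0.0025 m and angle between the x axis of module_mid and the x axis of jig, either way round below 0.04 rad), for 0.2 s.
2. the gauge is fully inserted: collar against the mouth of the guide tube (within 3 mm), in line with it, plunger pushed back by the module's socket (y of gauge_collar in the frame of jig_mouth between -0.003 and 0.002 m and x of gauge_collar in the frame of jig_mouth between -0.003 and 0.003 m and z of gauge_collar in the frame of jig_mouth between -0.003 and 0.003 m and angle between the x axis of gauge_grip and the y axis of jig_mouth, either way round below 0.08 rad and value of joint plunger above 0.005 m and x of module_mid in the frame of jig_nest between -0.003 and 0.003 m and y of module_mid in the frame of jig_nest between -0.003 and 0.003 m and angle between the x axis of module_mid and the x axis of jig, either way round below 0.04 rad), for 0.2 s.
3. the gauge is drawn out: its tip is clear in front of the tube's mouth (y of gauge_tip in the frame of jig_mouth below -0.005 m and contact force between the fingers and gauge above 0.5 N), for 0.1 s.
At the end, for the whole second after the job is handed in: The gripper still holds the gauge, at rest and clear of the microscope; its plunger tip is within 10 mm of the microscope's focus sideways and in height, and the rod is level within 0.1 rad. The plunger still reads 5 to 11 mm, and the module is still registered in the jig within 3 mm and 0.04 rad (horizontal distance between gauge_tip and scope_focus below 0.01 m and z of gauge_tip in the frame of scope_focus between -0.01 and 0.01 m and angle between gauge's own x axis and vertical between 1.4708 and 1.6708 rad and contact force between the fingers and gauge above 1 N and contact force between gauge and scope below 0.1 N and linear speed of gauge below 0.02 m/s and angular speed of gauge below 0.15 rad/s and value of joint plunger between 0.005 and 0.011 m and x of module_mid in the frame of jig_nest between -0.003 and 0.003 m and y of module_mid in the frame of jig_nest between -0.003 and 0.003 m and angle between the x axis of module_mid and the x axis of jig, either way round below 0.04 rad); the arm keeps its last pose, push and grip.
It fails at once if one of the bystanders (reel, bottle, tin, tweezers, spare module, screwdriver, tray) is shifted by more than 30 mm (distance of any of spool, solvent, tin, tweezers, spare, screwdriver, tray from where it was at the start of the episode above 0.03 m).
It fails at once if the microscope is struck by the gauge or the robot (more than 3 N) (contact force between scope and gauge above 3 N or contact force between scope and the arm above 3 N or contact force between scope and the fingers above 3 N).
It also fails if it takes over 72 s, if anything falls off the work surface, if the arm or the gripper's body presses on something with over 40 N, if the wrist force passes 120 N, or if a joint passes its speed limit or range.

## Robot

A 7-joint arm with a two-finger parallel gripper is mounted at the origin on the work surface. World frame = base frame: x ahead of the robot, y to its left, z up, the work surface at z = 0. Lengths are in m, angles in degrees, forces in N, time in s.
With the tool pointing down it reaches from about 0.425 to 0.875 m from the base axis. Payload 4.7 kg.
Tool frame: the origin (TCP) lies midway between the tips of the shut fingers; the grasp point (between the pads) lies 19 mm behind it; z points along the fingers, y is the direction in which the jaws open and shut (so a half turn about z gives the same grasp; the last joint's range is limited). The gripper opens to 87 mm and grips with 3 to 60 N. Pads are 19 mm wide; open, the fingers measure 117 mm over their backs; the gripper's body (75 mm by 190 mm) begins 51 mm behind the grasp point.
Start: joints at [-75.109, 18.392, -4.016, 83.108, 1.295, 78.541, -3.26], TCP at [0.158, 0.63, 0.199] pointing down, gripper open.
Joint ranges: [-163.93, 163.93], [-17.29, 119.83], [-79.2, 71.16], [3.27, 140.29], [-89.18, 269.18], [5.43, 117.66], [-154.24, 154.24]. Speed limits (degrees/s): [147.25, 147.25, 180, 180, 180, 180, 180].

## Interface

Orientations are given as [roll, pitch, yaw] about the fixed x, y, z axes, in that order (R = Rz(yaw) Ry(pitch) Rx(roll)).
In Python, from cell import env gives the robot as it stands. The module is installed in compiled form; this text tells all that it offers.
- The arm moves only by the tool servo_tool, never from a script. Its argument "plan" is a list of rows, each a list of 3 entries, a list of its own where there are three numbers: the opening, from 0 (shut) to 1 (fully open), then the shift along the tool's x, y, z in cm, then the turn, a rotation vector about the tool's x, y, z in degrees. A call has 1 to 20 rows; each row shifts and turns the pose as measured when the row begins, along the tool's axes as they then stand; what a row does not reach is not made up. A row lasts 1/12 s, in which the tool goes at most 41.7 mm and 7.16 degrees, less where a joint would pass 70% of its speed; a pose out of reach is approached as far as the arm can. A call is refused whole if a number of a shift passes 4.17 or a number of a turn 7.16, either way. A call with a gripper value outside its range is refused whole. The fingers move at their own pace and stop on an object; "force" is the grip in N (left out, the last holds). Time passes only in rows, so rows that do not move let the fingers close. It gives the time, the measured TCP pose, the force and the opening at its end, in the units of the state.
- env.get_obs(): the state, without advancing time (a new reading comes with each control period).
- env.read_camera(name): name is "scene" or "top" or "wrist"; returns a dict with "image" (384x512x3 uint8, blue, green, red), "fx", "fy", "cx", "cy" (pixels), "rvec" (rotation vector, rad) and "tvec" (3), from world to camera coordinates, as OpenCV has them; the wrist camera has in their place "T_tool_cam" (4x4, takes a point from camera to tool coordinates, whose origin is the TCP and whose axes are the flange's). Camera axes: x right, y down, z forward; pixel columns grow to the right and rows downward; lengths in m; the calibration is good to about 2 mm. A picture is of the moment at which its call begins: read the wrist's pose just before it. There is no depth.
- env.sign_off(): hands the job in, once; it reports no verdict.
The state is a dict: "time_s": time; "qpos": joint angles; "joint_velocities": joint speeds; "effort": joint torques, N m; "tool_pos": TCP position; "tool_rot": TCP orientation; "force": force on the tool from outside, world axes, zero at the start; "wrist_torque": the same for the moment, N m; "grip_width": finger opening in m.
Only numpy, scipy, OpenCV 4.12 (cv2) and the standard library are available. Lean on these libraries where they do the work, as an engineer would, in place of code of your own. Each camera call takes 0.05 s, during which the arm holds its last target. There are 200 camera calls.

## Working session

There is one attempt and no reset: what is moved stays moved. The work goes in short steps, Python scripts to look and compute and a tool call to move; the robot and the scene stay as the last step left them, time stands still between calls to the robot, and variables do not carry over. Pictures are saved under pics/ and viewed, about 8 in all and at most 12, crops included, and the job is handed in when it is done.

Besides the shell and the picture viewer there is one more tool, called after "Call:" by a JSON object that holds its "method" and its "body", one argument or row to a line. servo_tool: Moves the arm, as the interface text tells. Its arguments: {"type":"object","properties":{"plan":{"type":"array"},"force":{"type":"number"}},"required":["plan"]}

```bash
mkdir -p pics
python3 - <<'E'
from cell import env
import cv2,numpy as np
o=env.get_obs(); print({k:np.round(v,4).tolist() for k,v in o.items()})
for n in("scene","top"):
    c=env.read_camera(n); cv2.imwrite(f"pics/{n}0.png",c["image"]); 
    np.savez(f"{n}0.npz",**c)
    R=cv2.Rodrigues(c["rvec"])[0]; print(n,c["fx"],c["cx"],c["cy"],(-R.T@np.array(c["tvec"]).ravel()).round(3),R.round(2).tolist())
a=cv2.imread("pics/top0.png"); cv2.imwrite("pics/top0b.png",cv2.resize(a,(800,600),interpolation=cv2.INTER_CUBIC))
a=cv2.imread("pics/scene0.png"); cv2.imwrite("pics/scene0b.png",cv2.resize(a,(800,600),interpolation=cv2.INTER_CUBIC))
E
```

```text
{'time_s': 0.0, 'qpos': [-75.1098, 18.4423, -4.0155, 83.1757, 1.295, 78.5419, -3.261], 'joint_velocities': [-0.0047, -0.0045, 0.0013, 0.0232, -0.0462, -0.0164, -0.0488], 'effort': [0.0003, -49.1275, -0.4036, -31.2531, -0.064, 0.0437, 0.0002], 'tool_pos': [0.1581, 0.6299, 0.1974], 'tool_rot': [-179.8853, 0.0059, 165.9185], 'force': [-0.3345, 0.1313, 0.1547], 'wrist_torque': [-0.0012, 0.0334, 0.0263], 'grip_width': 0.0868}
scene 348.7970735775854 250.38723015540612 194.088052906311 [ 1.425 -0.027  0.719] [[0.06, 1.0, -0.01], [0.58, -0.04, -0.82], [-0.81, 0.04, -0.58]]
top 407.55865279096633 256.9686068862756 188.62864283985982 [ 0.314 -0.011  1.354] [[-0.02, -1.0, -0.03], [-0.98, 0.02, -0.18], [0.18, 0.02, -0.98]]
```

View pics/top0b.png

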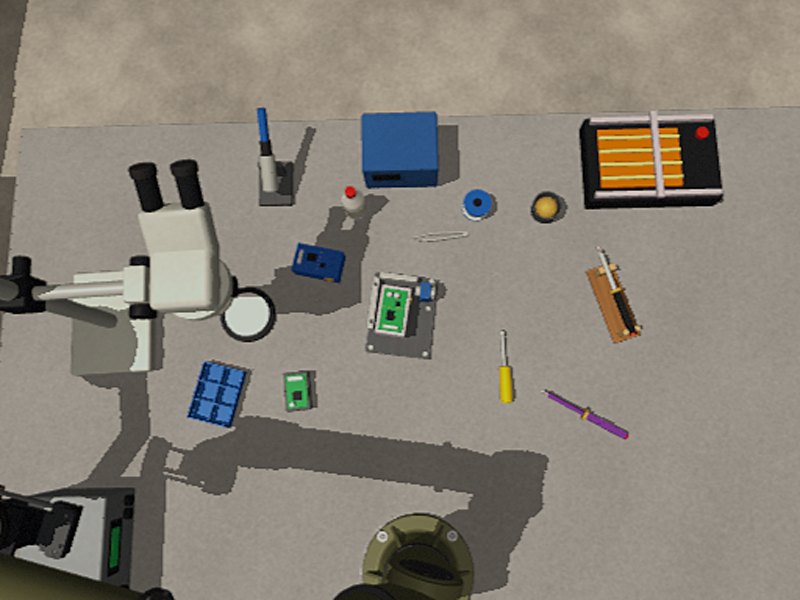

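View pics/scene0b.png

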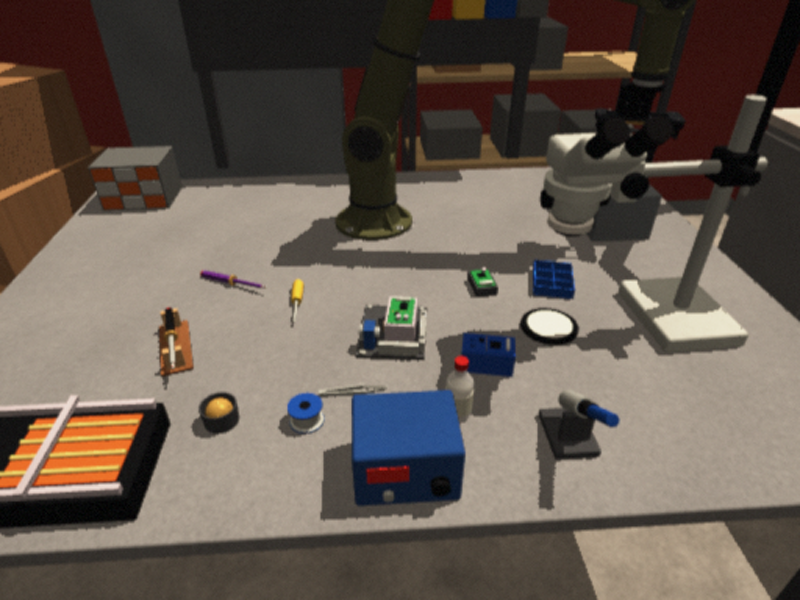

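Candidates (800-px top view): the aluminium module with green board is at (393,308) inside the jig. The blue lookalike is at (318,262) and the small dark spare at (297,390). The black-handled gauge is in the rack at (615,295), and the purple lookalike lies on the bench at (588,414). Next: an enlarged crop to confirm these and a first measurement.

```bash
cat > h.py <<'E'
import numpy as np,cv2
from scipy.spatial.transform import Rotation as Ro
def ray(c,u,v):
    d=np.array([(u-c["cx"])/c["fx"],(v-c["cy"])/c["fy"],1.0])
    if "T" in c: return c["T"][:3,3],c["T"][:3,:3]@d
    R=cv2.Rodrigues(c["rvec"])[0]; return -R.T@np.ravel(c["tvec"]),R.T@d
def pt(c,u,v,z):
    o,d=ray(c,u,v); return o+d*(z-o[2])/d[2]
def proj(c,p):
    if "T" in c:
        q=c["T"][:3,:3].T@(np.array(p)-c["T"][:3,3])
    else:
        q=cv2.Rodrigues(c["rvec"])[0]@np.array(p)+np.ravel(c["tvec"])
    return np.array([c["fx"]*q[0]/q[2]+c["cx"],c["fy"]*q[1]/q[2]+c["cy"]])
def wrist(env):
    o=env.get_obs(); c=dict(env.read_camera("wrist")); T=np.eye(4)
    T[:3,:3]=Ro.from_euler("xyz",o["tool_rot"],degrees=True).as_matrix(); T[:3,3]=o["tool_pos"]
    c["T"]=T@np.array(c["T_tool_cam"]); return c,o
E
python3 - <<'E'
from h import *
t=dict(np.load("top0.npz")); s=dict(np.load("scene0.npz"))
k=512/800
for n,u,v,z in[("jig TL",375,272,.034),("jig base BL",366,351,.008),("jig base BR",431,358,.008),("module",393,308,.058),("rack tip",601,249,.045),("rack rear",634,331,.045),("stage",247,314,.012),("purple",588,414,.007),("scopebase BL",75,373,.0),("scopebase BR",150,372,0),("tray",218,393,.02),("driver",504,368,.01),("bottle",350,190,.12)]:
    print(n,pt(t,u*k,v*k,z).round(3))
for n,u,v in[("stage",549,326),("rack",175,340),("module",401,315)]: print("scene",n,pt(s,u*k,v*k,.012).round(3))
# post top in scene
im=t["image"]; A=im[165:240,225:285]; B=im[150:225,365:425]
cv2.imwrite("pics/crop.png",np.hstack([cv2.resize(A,(400,500),interpolation=cv2.INTER_CUBIC),cv2.resize(B,(400,500),interpolation=cv2.INTER_CUBIC)]))
E
```

```text
jig TL [0.606 0.078 0.034]
jig base BL [0.441 0.1   0.008]
jig base BR [ 0.423 -0.037  0.008]
module [0.524 0.04  0.058]
rack tip [ 0.642 -0.398  0.045]
rack rear [ 0.468 -0.452  0.045]
stage [0.525 0.355 0.012]
purple [ 0.302 -0.357  0.007]
scopebase BL [0.406 0.727 0.   ]
scopebase BR [0.405 0.564 0.   ]
tray [0.358 0.41  0.02 ]
driver [ 0.399 -0.189  0.01 ]
bottle [0.759 0.122 0.12 ]
scene stage [0.539 0.352 0.012]
scene rack [ 0.527 -0.426  0.012]
scene module [0.476 0.045 0.012]
```

View pics/crop.png

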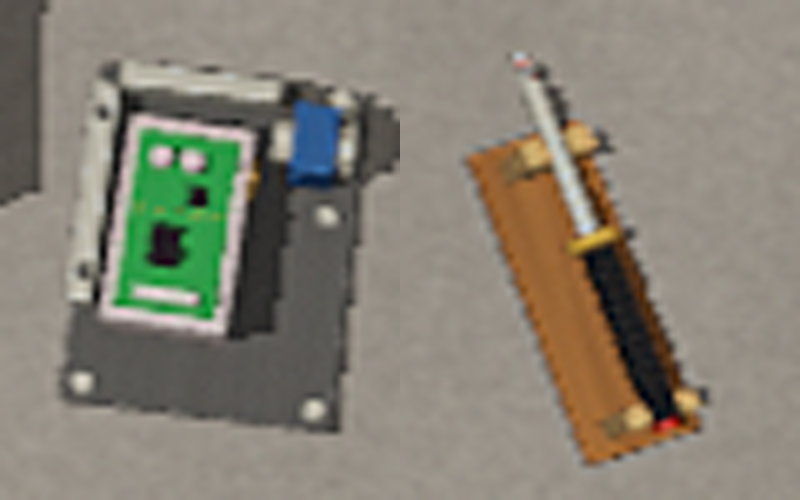

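Confirmed: the jig crop shows the bright housing with green board and a brass ring at its right edge (crop ~250,180). The rack crop shows the black-handled gauge, tip up at (520,60). Now retracting and swinging clear of the scope to the jig.

Call:
{"method": "servo_tool", "body": {
  "plan": [
    [0,[0,-4,0],[0,0,0]],
    [0,[0,-4,0],[0,0,0]],
    [0,[0,-4,0],[0,0,0]],
    [0,[0,-4,0],[0,0,0]],
    [0,[0,-4,0],[0,0,0]],
    [0,[-3.6,0,0],[0,0,4.6]],
    [0,[-3.6,0,0],[0,0,4.6]],
    [0,[-3.6,0,0],[0,0,4.6]],
    [0,[-3.6,0,0],[0,0,4.6]],
    [0,[-3.6,0,0],[0,0,4.6]],
    [0,[-3.6,0,0],[0,0,4.6]],
    [0,[-3.6,0,0],[0,0,4.6]],
    [0,[-3.6,0,0],[0,0,4.6]]
  ],
  "force": 35
}}

```text
time_s: 1.18
tool_pos: [0.3501, 0.2776, 0.1857]
tool_rot: [-179.0, 0.5, 128.7]
force: [0.8, 0.7, -0.1]
grip_width: 0.0079
```

Call:
{"method": "servo_tool", "body": {
  "plan": [
    [0,[-3.6,0,-1],[0,0,5]],
    [0,[-3.6,0,-1],[0,0,5]],
    [0,[-3.6,0,-1],[0,0,5]],
    [0,[-3.6,0,-1],[0,0,5]],
    [0,[-3.6,0,-1],[0,0,5]],
    [0,[-3.6,0,-1],[0,0,5]],
    [0,[-3.6,0,-1],[0,0,5]],
    [0,[-3,1,-1],[0,0,5]],
    [0,[0,1,0],[0,0,5]],
    [0,[0,0,0],[0,0,0]]
  ]
}}

```text
time_s: 2.02
tool_pos: [0.473, -0.0048, 0.271]
tool_rot: [-179.7, 1.4, 80.3]
force: [-0.2, 1.3, -0.4]
grip_width: 0.0001
```

Run:
```python
from h import *; from cell import env
c,o=wrist(env); np.savez("w1.npz",**c); cv2.imwrite("pics/w1.png",cv2.resize(c["image"],(800,600),interpolation=cv2.INTER_CUBIC))
print(o["tool_pos"],o["tool_rot"],o["grip_width"],np.array(c["T_tool_cam"]).round(3).tolist(),c["fx"])
```

```text
[ 0.4729925  -0.00477135  0.27097221] [-179.7031153     1.38309577   80.27766083] 8.024804900889524e-05 [[-0.0, -0.96, -0.28, 0.076], [1.0, -0.0, 0.0, -0.0], [-0.0, -0.28, 0.96, -0.187], [0.0, 0.0, 0.0, 1.0]] 328.68454526241635
```

View pics/w1.png

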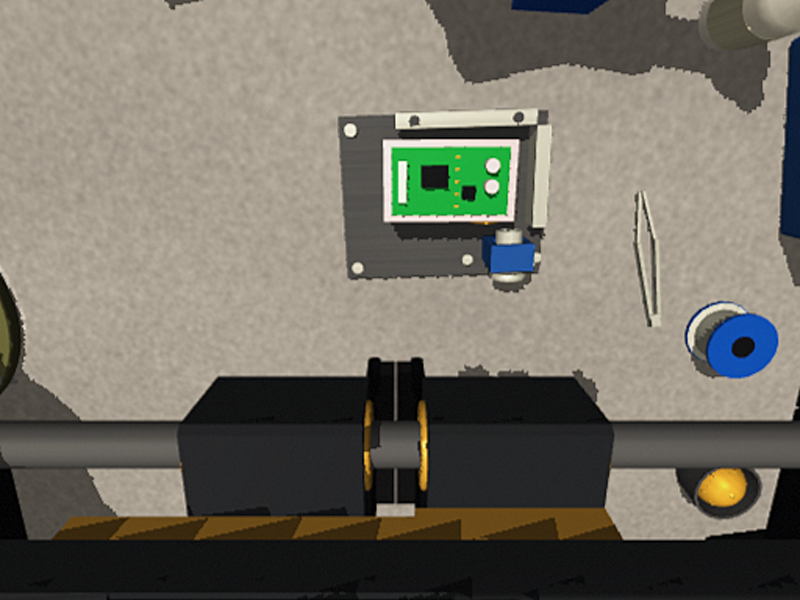

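The wrist view shows the jig: base corners at (339,116) and (350,278), module rim (384–519, 139–221), end stop along the top edge and far fence on the right, guide flange at (508,283). Measuring these.

Run:
```python
from h import *
c=dict(np.load("w1.npz")); im=c["image"]; k=.64
hsv=cv2.cvtColor(im,cv2.COLOR_BGR2HSV)
roi=np.zeros(im.shape[:2],np.uint8); roi[83:147,238:338]=1
# module: green board + surrounding bright rim -> blob
g=((hsv[...,0]>45)&(hsv[...,0]<80)&(hsv[...,1]>120)&(hsv[...,2]>60)).astype(np.uint8)*roi
g=cv2.morphologyEx(g,cv2.MORPH_CLOSE,np.ones((9,9)))
cs=max(cv2.findContours(g,0,2)[0],key=cv2.contourArea); r=cv2.minAreaRect(cs); b=cv2.boxPoints(r)
P=np.array([pt(c,u,v,.0585)[:2] for u,v in b]); print("board",r,P.round(4).tolist(),P.mean(0).round(4))
w=((im.min(2)>200)).astype(np.uint8)*roi
n,l,st,ce=cv2.connectedComponentsWithStats(w); i=1+st[1:,4].argmax(); print(st[1:].tolist())
h=cv2.convexHull(max(cv2.findContours((l==i).astype(np.uint8),0,2)[0],key=cv2.contourArea)); r=cv2.minAreaRect(h); b=cv2.boxPoints(r)
P=np.array([pt(c,u,v,.058)[:2] for u,v in b]); print("rim",r,P.round(4).tolist(),P.mean(0).round(4))
e=[np.degrees(np.arctan2(*(P[(j+1)%4]-P[j])[::-1])) for j in range(4)];print("ang",np.round(e,2),[np.linalg.norm(P[(j+1)%4]-P[j]).round(4) for j in range(4)])
# base corners
A=pt(c,339*k,116*k,.008)[:2];B=pt(c,350*k,278*k,.008)[:2]
y=(A-B)/np.linalg.norm(A-B); x=np.array([y[1],-y[0]]); print("base len",np.linalg.norm(A-B)); th=np.degrees(np.arctan2(x[1],x[0]))
O=(A+B)/2+.102*x-.0285*y; print("jig",O,th)
for n,p in[("nest",(.005,.055)),("mouth",(.035,-.035))]: print(n,(O+p[0]*x+p[1]*y).round(4))
for nm,u,v,z in[("fence bot",547,224,.034),("fence inner bot",533,226,.034),("fence topR",549,111,.034),("end TL",396,113,.034),("end BL",396,130,.034),("flange lo",509,291,.04),("screw3",468,259,.008),("s1",350,131,.008),("s2",358,268,.008)]:
    p=pt(c,u*k,v*k,z)[:2]-O; print(nm,round(p@x*1e3,1),round(p@y*1e3,1))
```

```text
board ((288.5, 115.5), (43.0, 75.0), 90.0) [[0.4825, 0.0712], [0.5679, 0.0565], [0.5629, 0.0073], [0.474, 0.0224]] [0.5218 0.0393]
[[245, 90, 87, 51, 852], [255, 103, 5, 26, 129], [311, 102, 9, 8, 57], [311, 115, 8, 8, 54]]
rim ((288.0, 114.99998474121094), (85.99998474121094, 49.99999237060547), -0.0) [[0.4663, 0.02], [0.4764, 0.0767], [0.5741, 0.0599], [0.5685, 0.0026]] [0.5213 0.0398]
ang [ 79.86  -9.73 -95.61 170.31] [np.float64(0.0575), np.float64(0.0992), np.float64(0.0576), np.float64(0.1037)]
base len 0.1373535994060739
jig [ 0.53146826 -0.00767246] -7.484427736078761
nest [0.5436 0.0462]
mouth [ 0.5616 -0.0469]
fence bot 65.4 6.1
fence inner bot 54.0 4.9
fence topR 62.5 93.2
end TL -55.1 96.4
end BL -55.6 84.0
flange lo 34.6 -48.3
screw3 4.2 -26.7
s1 -93.7 85.2
s2 -94.2 -31.2
```

```bash
cat >> h.py <<'E'
O=np.array([.5315,-.0077]); TH=-7.48
def jig(x,y,z): # jig mm -> world m
    t=np.radians(TH); return np.array([O[0]+(x*np.cos(t)-y*np.sin(t))/1e3,O[1]+(x*np.sin(t)+y*np.cos(t))/1e3,z/1e3])
def tojig(p):
    t=np.radians(TH); d=(np.array(p[:2])-O)*1e3; return np.round([d[0]*np.cos(t)+d[1]*np.sin(t),-d[0]*np.sin(t)+d[1]*np.cos(t)],1)
def go(env,p,yaw,o=None):
    o=o or env.get_obs(); R=Ro.from_euler("xyz",o["tool_rot"],degrees=True); Rt=Ro.from_euler("xyz",[180,0,yaw],degrees=True)
    print("now",np.round(o["tool_pos"],4),np.round(o["tool_rot"],2),"F",np.round(o["force"],2),"jig",tojig(o["tool_pos"]))
    print("shift cm",(R.inv().apply(np.array(p)-o["tool_pos"])*100).round(2),"turn",np.degrees((R.inv()*Rt).as_rotvec()).round(2))
E
python3 -c "
from h import *; from cell import env
go(env,jig(-100,46,30),82.5)"
```

```text
now [ 0.4723 -0.0056  0.2711] [-179.68    1.44   80.44] F [ 0.28 -0.83  0.81] jig [-58.9  -5.6]
shift cm [ 5.61 -4.15 24.  ] turn [-0.35  1.44 -2.06]
```

Call:
{"method": "servo_tool", "body": {
  "plan": [
    [0,[2,-2,0],[-0.35,1.44,-2.06]],
    [0,[2,-2,1],[0,0,0]],
    [0,[1.6,-0.2,4],[0,0,0]],
    [0,[0,0,4],[0,0,0]],
    [0,[0,0,4],[0,0,0]],
    [0,[0,0,4],[0,0,0]],
    [0,[0,0,0],[0,0,0]]
  ]
}}

```text
time_s: 2.65
tool_pos: [0.4331, 0.0654, 0.0952]
tool_rot: [179.9, -0.2, 84.2]
force: [-1.8, -1.3, -0.9]
grip_width: 0.0003
```

```bash
python3 -c "
from h import *; from cell import env
go(env,jig(-100,46,30),82.5)"
```

```text
now [0.4331 0.0654 0.0952] [179.94  -0.24  84.22] F [-1.81 -1.32 -0.93] jig [-107.    59.7]
shift cm [-1.42  0.66  6.51] turn [ 0.06 -0.24  1.72]
```

Call:
{"method": "servo_tool", "body": {
  "plan": [
    [0,[-1.2,0.6,1.5],[0,-0.2,1.7]],
    [0,[0,0,1.5],[0,0,0]],
    [0,[0,0,1.5],[0,0,0]],
    [0,[0,0,1],[0,0,0]],
    [0,[0,0,0],[0,0,0]],
    [0,[0,0,0],[0,0,0]]
  ]
}}

```text
time_s: 3.15
tool_pos: [0.4363, 0.0584, 0.042]
tool_rot: [-179.9, -0.1, 83.6]
force: [0.3, -0.1, -0.1]
grip_width: 0.0003
```

```bash
python3 -c "
from h import *; from cell import env
go(env,jig(-90,46,30),82.5)"
```

```text
now [0.4363 0.0584 0.042 ] [-1.799e+02 -7.000e-02  8.357e+01] F [ 0.28 -0.12 -0.05] jig [-103.    53.2]
shift cm [-0.74  1.29  1.19] turn [-0.1  -0.07  1.07]
```

Call:
{"method": "servo_tool", "body": {
  "plan": [
    [0,[-0.7,0.3,0.6],[0,0,1.0]],
    [0,[0,0.3,0.6],[0,0,0]],
    [0,[0,0.5,0],[0,0,0]],
    [0,[0,0.5,0],[0,0,0]],
    [0,[0,0.5,0],[0,0,0]],
    [0,[0,0.4,0],[0,0,0]],
    [0,[0,0.4,0],[0,0,0]]
  ]
}}

```text
time_s: 3.73
tool_pos: [0.4681, 0.0485, 0.0328]
tool_rot: [-180.0, -0.3, 82.6]
force: [-4.2, 0.3, 3.0]
grip_width: 0.0006
```

```bash
python3 -c "
from h import *; from cell import env
go(env,jig(-61,46,32),82.5)"
```

```text
now [0.4681 0.0485 0.0328] [-179.99   -0.26   82.63] F [-4.22  0.27  3.04] jig [-70.2  47.5]
shift cm [-0.15  0.92  0.08] turn [-0.01 -0.26  0.13]
```

Call:
{"method": "servo_tool", "body": {
  "plan": [
    [0,[0,0.3,0],[0,0,0]],
    [0,[0,0.3,0],[0,0,0]],
    [0,[0,0.3,0],[0,0,0]],
    [0,[0,0.3,0],[0,0,0]]
  ]
}}

```text
time_s: 4.07
tool_pos: [0.4767, 0.0475, 0.0329]
tool_rot: [-179.4, -0.2, 82.6]
force: [-5.6, 0.8, 5.7]
grip_width: 0.0006
```

```bash
python3 -c "
from h import *; from cell import env
go(env,jig(-61,46,32),82.5)"
```

```text
now [0.4767 0.0475 0.0329] [-179.35   -0.22   82.64] F [-5.57  0.83  5.67] jig [-61.5  47.6]
shift cm [-0.16  0.05  0.08] turn [-0.65 -0.22  0.14]
```

Call:
{"method": "servo_tool", "body": {
  "plan": [
    [0,[0,0.3,0],[0,0,0]],
    [0,[0,0.3,0],[0,0,0]],
    [0,[0,0.3,0],[0,0,0]],
    [0,[0,0.3,0],[0,0,0]]
  ]
}}

```text
time_s: 4.4
tool_pos: [0.4826, 0.047, 0.0328]
tool_rot: [-178.4, -0.2, 82.7]
force: [-14.0, -0.2, 15.0]
grip_width: 0.0004
```

```bash
python3 -c "
from h import *; from cell import env
go(env,jig(-61,46,32),82.5)
c,o=wrist(env); cv2.imwrite('pics/w2.png',c['image'])"
```

```text
now [0.4826 0.047  0.0328] [-178.41   -0.2    82.7 ] F [-14.    -0.17  14.99] jig [-55.6  47.9]
shift cm [-0.19 -0.53  0.09] turn [-1.59 -0.2   0.2 ]
```

Call:
{"method": "servo_tool", "body": {
  "plan": [
    [0,[0,-1,0],[-1.5,0,0]],
    [0,[0,-1,0],[0,0,0]],
    [0,[0,0,-3],[0,0,0]],
    [0,[0,0,-3],[0,0,0]],
    [0,[-2,0,-2],[0,0,0]],
    [0,[-2.5,0,0],[0,0,0]],
    [0,[-1,2.5,0],[0,0,0]],
    [0,[0,2.5,0],[0,0,0]],
    [0,[0,0,0],[0,0,0]],
    [0,[0,0,0],[0,0,0]]
  ]
}}

```text
time_s: 5.28
tool_pos: [0.5098, -0.0132, 0.1189]
tool_rot: [179.5, -0.3, 83.0]
force: [-0.1, -0.0, 0.1]
grip_width: 0.0004
```

```bash
python3 -c "
from h import *; from cell import env
go(env,jig(-7,-10,32),82.5)
c,o=wrist(env); np.savez('w3.npz',**c);cv2.imwrite('pics/w3.png',cv2.resize(c['image'],(640,480)))"
```

```text
now [ 0.5098 -0.0132  0.1189] [179.47  -0.32  83.01] F [-0.08 -0.04  0.06] jig [-20.8  -8.3]
shift cm [-0.23  1.3   8.7 ] turn [ 0.53 -0.32  0.51]
```

View pics/w3.png

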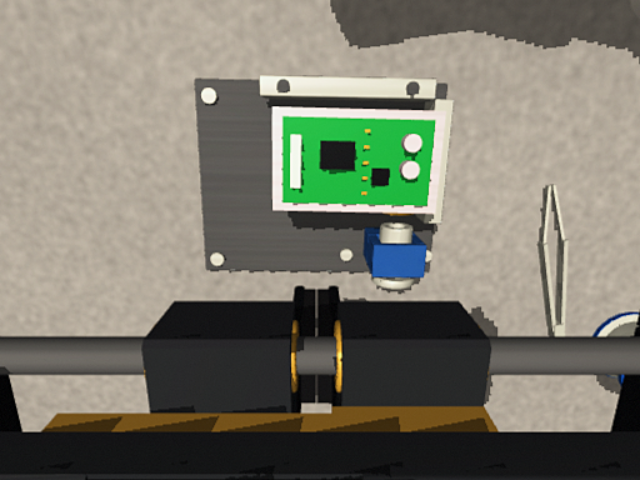

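The module now lies against the far fence on the right, with a gap to the end stop at the top. Now the +y push.

Call:
{"method": "servo_tool", "body": {
  "plan": [
    [0,[-0.2,1.2,1],[0.5,-0.3,0.5]],
    [0,[0,0,2],[0,0,0]],
    [0,[0,0,2],[0,0,0]],
    [0,[0,0,2],[0,0,0]],
    [0,[0,0,0.6],[0,0,0]],
    [0,[0,0,0],[0,0,0]],
    [0,[0,0,0],[0,0,0]]
  ]
}}

```text
time_s: 5.92
tool_pos: [0.5198, -0.0117, 0.0412]
tool_rot: [179.9, -0.3, 82.9]
force: [0.5, 0.3, -0.5]
grip_width: 0.0007
```

```bash
python3 -c "
from h import *; from cell import env
go(env,jig(-7,15,32),82.5)"
```

```text
now [ 0.5198 -0.0117  0.0412] [179.92  -0.27  82.88] F [ 0.51  0.3  -0.54] jig [-11.1  -5.5]
shift cm [2.04 0.42 0.93] turn [ 0.08 -0.27  0.38]
```

Call:
{"method": "servo_tool", "body": {
  "plan": [
    [0,[0,0.4,0.8],[0,-0.2,0.3]],
    [0,[0.4,0,0],[0,0,0]],
    [0,[0.4,0,0],[0,0,0]],
    [0,[0.4,0,0],[0,0,0]],
    [0,[0.3,0,0],[0,0,0]],
    [0,[0.3,0,0],[0,0,0]]
  ]
}}

```text
time_s: 6.42
tool_pos: [0.5295, 0.0082, 0.0367]
tool_rot: [179.6, -0.2, 82.6]
force: [0.8, -0.3, 0.0]
grip_width: 0.0004
```

```bash
python3 -c "
from h import *; from cell import env
go(env,jig(-7,15,32),82.5)"
```

```text
now [0.5295 0.0082 0.0367] [179.56  -0.23  82.57] F [ 0.76 -0.3   0.01] jig [-4.  15.5]
shift cm [-0.05 -0.3   0.47] turn [ 0.44 -0.24  0.07]
```

Call:
{"method": "servo_tool", "body": {
  "plan": [
    [0,[0.3,-0.2,0.2],[0,0,0]],
    [0,[0.3,0,0],[0,0,0]],
    [0,[0.3,0,0],[0,0,0]]
  ]
}}

```text
time_s: 6.67
tool_pos: [0.5292, 0.0189, 0.0352]
tool_rot: [179.5, -0.3, 82.6]
force: [-0.0, -0.4, -0.4]
grip_width: 0.0002
```

```bash
python3 -c "
from h import *; from cell import env
go(env,jig(-7,15,32),82.5)"
```

```text
now [0.5292 0.0189 0.0352] [179.5   -0.27  82.62] F [-0.01 -0.42 -0.37] jig [-5.7 26.1]
shift cm [-1.11 -0.13  0.31] turn [ 0.5  -0.27  0.11]
```

```bash
python3 -c "
from h import *; from cell import env
c,o=wrist(env); t=env.read_camera('top')
a=cv2.resize(c['image'],(400,300)); b=cv2.resize(t['image'][165:240,225:325],(400,300),interpolation=cv2.INTER_CUBIC)
s=env.read_camera('scene'); d=cv2.resize(s['image'][170:245,210:310],(400,300),interpolation=cv2.INTER_CUBIC)
cv2.imwrite('pics/w4.png',np.vstack([np.hstack([a,b]),np.hstack([d,d])]))"
```

```text
(no output)
```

View pics/w4.png

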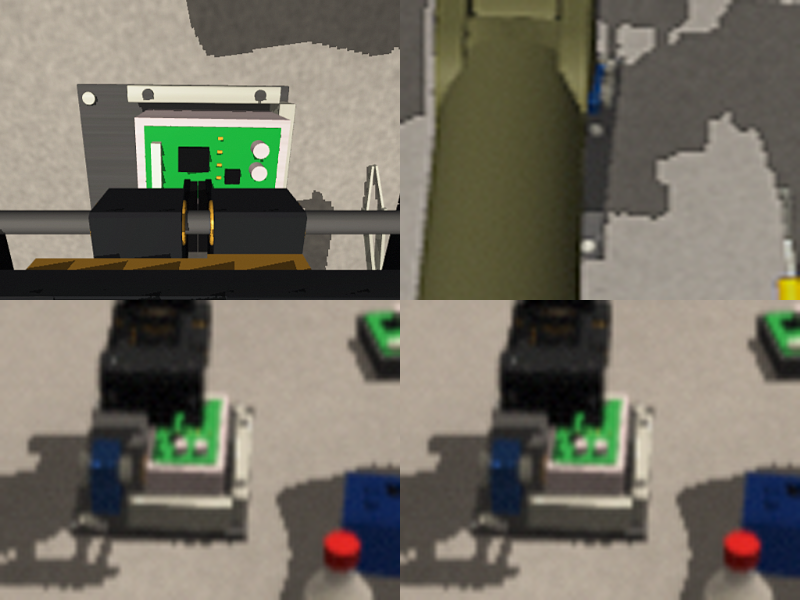

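```bash
python3 -c "
from h import *; from cell import env
c,o=wrist(env); k=1.28
for n,u,v,z in [('modTL',135,119,.058),('modTR',289,121,.058),('stopL',127,103,.034),('stopR',281,104,.034),('stopTL',127,86,.034),('base TL',78,85,.008),('board T',144,126,.0595),('screw',89,98,.008)]: print(n,tojig(pt(c,u*k,v*k,z)))
c=dict(np.load('w3.npz'));k=.8
for n,u,v,z in [('modTL',272,107,.058),('modTR',448,110,.058),('modBL',273,211,.058),('modBR',440,215,.058),('stopL',261,96,.034),('stopR',436,97,.034)]: print('w3',n,tojig(pt(c,u*k,v*k,z)))
"
```

```text
modTL [-46.6  76.2]
modTR [52.7 75. ]
stopL [-57.2  84.2]
stopR [54.4 83.6]
stopTL [-56.4  96.1]
base TL [-102.4   96.1]
board T [-40.8  71.9]
screw [-94.7  85.8]
w3 modTL [-46.5  77.2]
w3 modTR [54.9 76.4]
w3 modBL [-47.2  16.4]
w3 modBR [56.  14.6]
w3 stopL [-55.5  84.6]
w3 stopR [54.2 85. ]
```

```bash
python3 -c "
from h import *; from cell import env
c,o=wrist(env); a=c['image'][130:280,150:400]; b=np.load('w3.npz')['image'][130:280,150:400]
print(o['tool_pos'],o['force'],o['qpos'])
cv2.imwrite('pics/w5.png',np.vstack([cv2.resize(x,(500,300),interpolation=cv2.INTER_CUBIC) for x in(a,b)]))"
```

```text
[0.52909494 0.01842594 0.03509575] [0.32809974 0.2182734  0.11828365] [-35.64569498  13.05910886  34.35187632 112.37589353  -8.98828484
  56.58496392  -4.46402943]
```

View pics/w5.png

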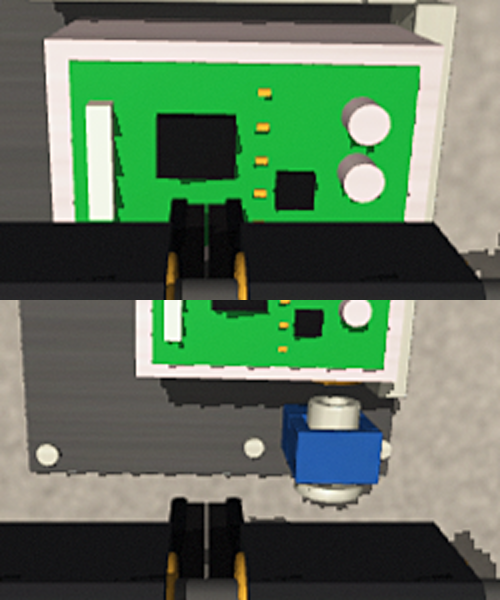

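```bash
python3 -c "
from h import *; from cell import env
s=dict(env.read_camera('scene')); w,o=wrist(env)
print('cy',w['cy'],w['cx'])
f=lambda c,p,k=1,o=(0,0): ((proj(c,p)-o)*k).round(0)
for n,p in [('tcp',jig(-5.7,26,35)),('tip z60',jig(-5.7,26,60)),('tip70',jig(-5.7,26,70)),('mod -x-y',jig(-46,16,58)),('mod -x+y',jig(-46,76,58)),('mod +x-y',jig(55,16,58)),('mod +x+y',jig(55,76,58)),('mod+x-y low',jig(55,16,8))]: print(n,f(s,p,8,(220,180)),f(w,p,2,(150,130)))
a=cv2.resize(s['image'][180:255,220:320],(800,600),interpolation=cv2.INTER_CUBIC); cv2.imwrite('pics/s5.png',a)"
```

```text
cy 194.9092953595337 252.76819483433727
tcp [239. 208.] [207. 195.]
tip z60 [239. 158.] [208. 230.]
tip70 [238. 138.] [208. 246.]
mod -x-y [221. 103.] [ 62. 260.]
mod -x+y [367. 108.] [47. 43.]
mod +x-y [201. 255.] [427. 259.]
mod +x+y [359. 261.] [449.  43.]
mod+x-y low [204. 355.] [379. 193.]
```

View pics/s5.png

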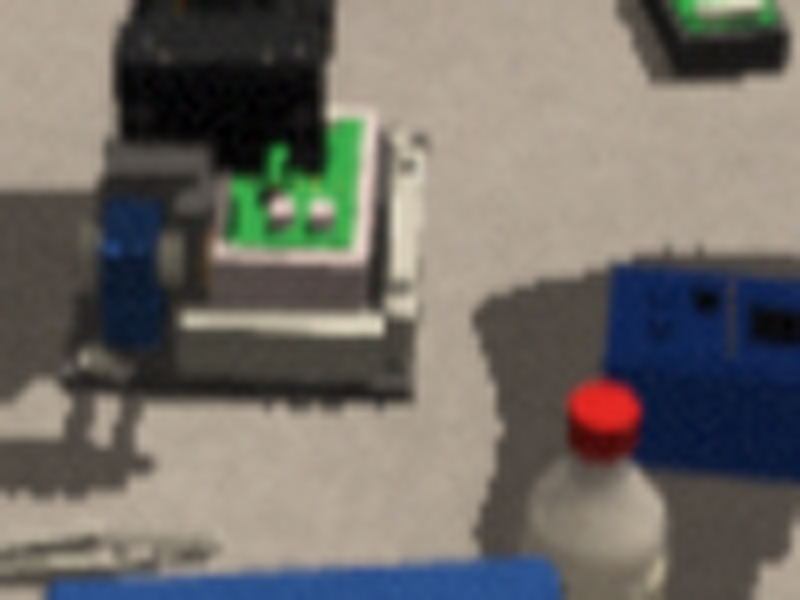

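Call:
{"method": "servo_tool", "body": {
  "plan": [
    [0,[0.3,0,0],[0,0,0]],
    [0,[0.3,0,0],[0,0,0]]
  ]
}}

```text
time_s: 7.18
tool_pos: [0.5299, 0.0233, 0.0352]
tool_rot: [179.5, -0.2, 82.5]
force: [-0.3, 0.3, -0.0]
grip_width: 0.0002
```

```bash
python3 -c "
from h import *; from cell import env
go(env,jig(-7,15,32),82.5)
c,o=wrist(env); np.savez('w6.npz',**c)
im=c['image']; print('far rim px by column (brightness jump) ')
for u in(200,260,330): print(u,im[80:170,u].min(1).tolist())
for n,p in [('stop in',jig(0,85,34)),('rim if at 76',jig(0,76,58)),('rim if at 85',jig(0,85,58))]: print(n,proj(c,p).round(1))
"
```

```text
now [0.5299 0.0233 0.0352] [179.51  -0.24  82.47] F [-0.28  0.27 -0.04] jig [-5.6 30.5]
shift cm [-1.55 -0.14  0.31] turn [ 0.49 -0.24 -0.03]
far rim px by column (brightness jump) 
200 [162, 158, 161, 163, 160, 163, 165, 163, 164, 165, 165, 166, 161, 160, 157, 156, 151, 150, 152, 150, 150, 148, 148, 148, 150, 151, 151, 154, 155, 156, 156, 155, 154, 159, 167, 109, 71, 85, 159, 208, 214, 210, 213, 214, 213, 212, 211, 209, 206, 207, 203, 203, 200, 198, 197, 196, 199, 207, 175, 84, 27, 36, 41, 39, 40, 37, 52, 59, 52, 93, 116, 115, 113, 114, 115, 108, 108, 105, 98, 124, 212, 234, 228, 228, 228, 229, 230, 230, 238, 192]
260 [152, 152, 151, 154, 153, 152, 151, 153, 156, 155, 156, 158, 156, 157, 157, 157, 154, 158, 157, 157, 158, 157, 155, 153, 153, 153, 154, 157, 158, 158, 160, 158, 161, 161, 166, 122, 80, 81, 149, 189, 201, 204, 206, 206, 207, 207, 208, 206, 202, 202, 200, 199, 196, 194, 194, 194, 197, 203, 187, 107, 25, 36, 39, 37, 41, 39, 36, 53, 55, 95, 114, 113, 116, 114, 110, 114, 113, 105, 103, 98, 143, 214, 227, 223, 221, 226, 227, 227, 229, 238]
330 [154, 150, 153, 154, 155, 158, 159, 154, 154, 152, 149, 150, 149, 146, 145, 145, 147, 148, 149, 155, 157, 159, 158, 159, 155, 153, 150, 154, 150, 148, 149, 149, 148, 149, 150, 159, 106, 73, 89, 158, 196, 207, 159, 85, 74, 81, 80, 78, 77, 79, 76, 76, 79, 77, 79, 75, 79, 89, 91, 98, 66, 28, 38, 37, 40, 38, 36, 34, 50, 56, 93, 114, 112, 113, 110, 111, 112, 112, 107, 104, 94, 168, 216, 219, 216, 216, 219, 222, 223, 226]
stop in [263.2 138.5]
rim if at 76 [264.9 161.6]
rim if at 85 [265.1 143.8]
```

The finger tips seem to sit about 25 mm above the nominal TCP: the tip is unoccluded over the board and there is no contact force. So it's skimming over the board. I'll lift, back off, and touch down on the base plate to calibrate the height.

Call:
{"method": "servo_tool", "body": {
  "plan": [
    [0,[0,0,-2],[0,0,0]],
    [0,[0,0,-2],[0,0,0]],
    [0,[-2.5,0,0],[0.5,-0.2,0]],
    [0,[-2.5,0,0],[0,0,0]],
    [0,[0,0,1],[0,0,0]],
    [0,[0,0,2],[0,0,0]],
    [0,[0,0,2],[0,0,0]],
    [0,[0,0,0],[0,0,0]]
  ]
}}

```text
time_s: 7.9
tool_pos: [0.5252, -0.0246, 0.0265]
tool_rot: [179.8, -0.2, 82.7]
force: [-1.2, 0.6, -1.1]
grip_width: 0.0004
```

```bash
python3 -c "
from h import *; from cell import env
go(env,jig(-6,-16,20),82.5)"
```

```text
now [ 0.5252 -0.0246  0.0265] [ 1.7978e+02 -1.6000e-01  8.2710e+01] F [-1.24  0.55 -1.1 ] jig [ -4.1 -17.5]
shift cm [ 0.15 -0.19  0.65] turn [ 0.22 -0.16  0.21]
```

Call:
{"method": "servo_tool", "body": {
  "plan": [
    [0,[0,-0.2,0.3],[0,0,0]],
    [0,[0,0,0.3],[0,0,0]],
    [0,[0,0,0.2],[0,0,0]],
    [0,[0,0,0.2],[0,0,0]]
  ]
}}

```text
time_s: 8.23
tool_pos: [0.5236, -0.0231, 0.017]
tool_rot: [179.8, -0.2, 82.8]
force: [0.0, -0.4, 0.3]
grip_width: 0.0003
```

Call:
{"method": "servo_tool", "body": {
  "plan": [
    [0,[0,0,0.2],[0,0,0]],
    [0,[0,0,0.2],[0,0,0]],
    [0,[0,0,0.2],[0,0,0]],
    [0,[0,0,0.15],[0,0,0]],
    [0,[0,0,0.15],[0,0,0]]
  ]
}}

```text
time_s: 8.65
tool_pos: [0.5255, -0.0221, 0.0089]
tool_rot: [179.6, -0.3, 82.8]
force: [0.0, -0.5, 0.1]
grip_width: 0.0004
```

Call:
{"method": "servo_tool", "body": {
  "plan": [
    [0,[0,0,0.2],[0,0,0]],
    [0,[0,0,0.2],[0,0,0]],
    [0,[0,0,0.1],[0,0,0]]
  ]
}}

```text
time_s: 8.9
tool_pos: [0.5256, -0.0222, 0.0034]
tool_rot: [179.6, -0.3, 82.8]
force: [-0.5, 1.4, 0.1]
grip_width: 0.0005
```

Confirmed: the nominal TCP is below the base's top with no contact, so the tips do sit ~25 mm higher. Pushing +y at this height.

Call:
{"method": "servo_tool", "body": {
  "plan": [
    [0,[0.5,0,0],[0,0,0]],
    [0,[0.5,0,0],[0,0,0]],
    [0,[0.5,0,0],[0,0,0]],
    [0,[0.4,0,0],[0,0,0]],
    [0,[0.3,0,0],[0,0,0]],
    [0,[0.3,0,0],[0,0,0]]
  ]
}}

```text
time_s: 9.4
tool_pos: [0.5286, 0.0035, 0.0031]
tool_rot: [179.6, -0.1, 82.8]
force: [-0.9, -2.2, -0.8]
grip_width: 0.0005
```

```bash
python3 -c "
from h import *; from cell import env
go(env,jig(-6,15,3),82.5)"
```

```text
now [0.5286 0.0035 0.0031] [ 1.7959e+02 -1.3000e-01  8.2790e+01] F [-0.95 -2.22 -0.82] jig [-4.3 10.7]
shift cm [ 0.43 -0.17  0.01] turn [ 0.41 -0.13  0.29]
```

Call:
{"method": "servo_tool", "body": {
  "plan": [
    [0,[0.3,0,0],[0,0,0]],
    [0,[0.3,0,0],[0,0,0]],
    [0,[0.3,0,0],[0,0,0]],
    [0,[0.3,0,0],[0,0,0]]
  ]
}}

```text
time_s: 9.73
tool_pos: [0.5291, 0.0066, 0.0033]
tool_rot: [179.6, 0.5, 82.5]
force: [-1.7, -7.8, 2.1]
grip_width: 0.0006
```

```bash
python3 -c "
from h import *; from cell import env
go(env,jig(-6,15,3),82.5)"
```

```text
now [0.5291 0.0066 0.0033] [179.63   0.54  82.54] F [-1.69 -7.78  2.1 ] jig [-4.2 13.9]
shift cm [ 0.11 -0.18  0.02] turn [0.37 0.54 0.04]
```

Call:
{"method": "servo_tool", "body": {
  "plan": [
    [0,[0.4,0,0],[0,0,0]],
    [0,[0.4,0,0],[0,0,0]],
    [0,[0.4,0,0],[0,0,0]]
  ]
}}

```text
time_s: 9.98
tool_pos: [0.5288, 0.006, 0.0034]
tool_rot: [179.7, 1.4, 82.1]
force: [-1.6, -9.5, 3.3]
grip_width: 0.0001
```

```bash
python3 -c "
from h import *; from cell import env
go(env,jig(-6,15,3),82.5)"
```

```text
now [0.5288 0.006  0.0034] [179.73   1.35  82.07] F [-1.56 -9.51  3.31] jig [-4.4 13.2]
shift cm [ 0.18 -0.16  0.03] turn [ 0.26  1.35 -0.42]
```

Call:
{"method": "servo_tool", "body": {
  "plan": [
    [0,[-1,0,0],[0,0,0]],
    [0,[-1,0,0],[0.3,1.3,0]],
    [0,[0,0,-3],[0,0,0]],
    [0,[0,0,-3],[0,0,0]],
    [0,[2,-2,0],[0,0,0]],
    [0,[2,-2.5,0],[0,0,0]],
    [0,[2,-2.5,0],[0,0,0]],
    [0,[0,-1,0],[0,0,0]],
    [0,[0,0,0],[0,0,0]]
  ]
}}

```text
time_s: 10.73
tool_pos: [0.4539, 0.058, 0.0674]
tool_rot: [179.9, -0.4, 81.7]
force: [-0.0, 0.2, -1.0]
grip_width: 0.0004
```

```bash
python3 -c "
from h import *; from cell import env
go(env,jig(-80,55,5),82.5)
c,o=wrist(env); np.savez('w7.npz',**c); cv2.imwrite('pics/w7.png',cv2.resize(c['image'],(640,480)))"
```

```text
now [0.4539 0.058  0.0674] [179.93  -0.35  81.71] F [-0.05  0.24 -1.01] jig [-85.5  55. ]
shift cm [-0.03  0.54  6.24] turn [ 0.07 -0.35 -0.79]
```

View pics/w7.png

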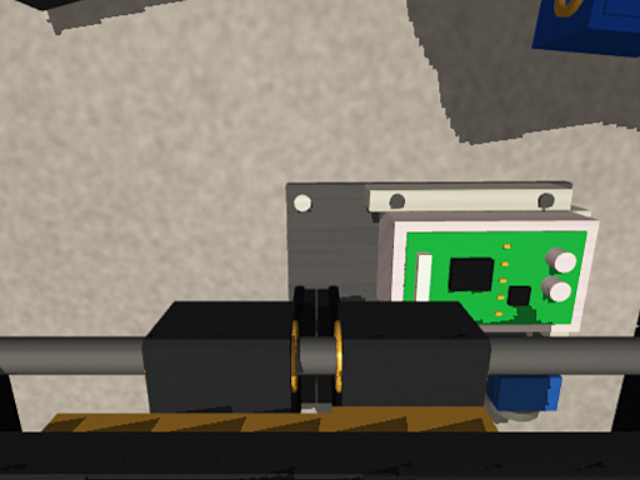

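The module now sits at the end stop with no gap. One gentle +x press at mid height to make sure it's seated.

Call:
{"method": "servo_tool", "body": {
  "plan": [
    [0,[0,0,2],[0,-0.3,-0.8]],
    [0,[0,0,2],[0,0,0]],
    [0,[0,0,1.5],[0,0,0]],
    [0,[0,0.5,0],[0,0,0]],
    [0,[0,0.5,0],[0,0,0]],
    [0,[0,0.5,0],[0,0,0]],
    [0,[0,0.4,0],[0,0,0]],
    [0,[0,0.4,0],[0,0,0]],
    [0,[0,0.4,0],[0,0,0]],
    [0,[0,0.3,0],[0,0,0]],
    [0,[0,0.3,0],[0,0,0]]
  ]
}}

```text
time_s: 11.7
tool_pos: [0.4825, 0.0538, 0.0143]
tool_rot: [-178.5, -0.3, 82.2]
force: [-10.3, 0.7, 7.4]
grip_width: 0.0004
```

```bash
python3 -c "
from h import *; from cell import env
go(env,jig(-55,55,5),82.5)"
```

```text
now [0.4825 0.0538 0.0143] [-178.49   -0.28   82.24] F [-10.34   0.69   7.35] jig [-56.6  54.6]
shift cm [0.03 0.19 0.93] turn [-1.51 -0.28 -0.26]
```

Call:
{"method": "servo_tool", "body": {
  "plan": [
    [0,[0,-1,0],[-1,0,0]],
    [0,[0,-1,-1],[0,0,0]],
    [0,[0,0,-4],[0,0,0]],
    [0,[0,0,-4],[0,0,0]],
    [0,[0,0,-4],[0,0,0]],
    [0,[0,0,-4],[0,0,0]],
    [0,[0,0,-2],[0,0,0]],
    [0,[0,0,0],[0,0,0]],
    [0,[0,0,0],[0,0,0]]
  ]
}}

```text
time_s: 12.45
tool_pos: [0.4679, 0.0538, 0.2203]
tool_rot: [-179.8, -0.5, 82.0]
force: [0.4, 0.0, -0.0]
grip_width: 0.0005
```

```bash
python3 -c "
from h import *; from cell import env
c,o=wrist(env); np.savez('w8.npz',**c); go(env,[.46,.05,.2],82.5,o); im=c['image']
for n,p in [('TL',jig(-45,85,58)),('TR',jig(55,85,58)),('BL',jig(-45,25,58)),('BR',jig(55,25,58))]: print(n,proj(c,p).round(1))
b=cv2.inRange(im,(195,195,195),(255,255,255)); x0,y0=(proj(c,jig(5,55,58))).astype(int)
m=np.zeros_like(b); m[max(0,y0-60):y0+60,max(0,x0-75):x0+75]=1; b=b*m
n,l,st,ce=cv2.connectedComponentsWithStats(b); print(st[1:][st[1:,4]>60].tolist())
cv2.imwrite('pics/w8.png',cv2.resize(im,(640,480)))
"
```

```text
now [0.4679 0.0538 0.2203] [-179.85   -0.51   81.99] F [ 0.35  0.03 -0.03] jig [-71.1  52.7]
shift cm [-0.5  -0.73  2.02] turn [-0.15 -0.52 -0.51]
TL [277.8 143.2]
TR [372.4 142.3]
BL [277.2 197.5]
BR [367.5 196.8]
[[267, 131, 97, 9, 471], [276, 144, 97, 55, 1153], [287, 159, 6, 28, 150], [349, 158, 9, 9, 65], [348, 172, 9, 9, 64]]
```

Call:
{"method": "servo_tool", "body": {
  "plan": [
    [1,[-3.8,0,0],[0,0,4]],
    [1,[-3.8,0,0],[0,0,4]],
    [1,[-3.8,0,0],[0,0,4]],
    [1,[-3.8,0,0],[0,0,4]],
    [1,[-3.8,0.5,0],[0,0,4]],
    [1,[-3.8,0.5,0],[0,0,4]],
    [1,[-3.8,0.5,0],[0,0,4]],
    [1,[-3.8,1,0],[0,0,4]],
    [1,[-3.5,1,0],[0,0,5]],
    [1,[-3,1,0],[0,0,5]],
    [1,[0,0,0],[0,0,5]],
    [1,[0,0,0],[0,0,5]],
    [1,[0,0,0],[0,0,5]],
    [1,[0,0,0],[0,0,0]]
  ]
}}

```text
time_s: 13.67
tool_pos: [0.3265, -0.3118, 0.1996]
tool_rot: [-178.8, 1.3, 22.1]
force: [-0.4, -0.5, -1.2]
grip_width: 0.0833
```

```bash
python3 -c "
from h import *; from cell import env
go(env,[.50,-.44,.2],17)"
```

```text
now [ 0.3265 -0.3118  0.1996] [-178.85    1.34   22.07] F [-0.39 -0.54 -1.24] jig [-163.6 -328.2]
shift cm [11.25 18.39 -0.67] turn [-1.09  1.39  5.06]
```

The module rim box (276–373, 144–199) matches the registered prediction (277–372, 142–197) to about 1.5 px. On to the rack.

Call:
{"method": "servo_tool", "body": {
  "plan": [
    [1,[2,3.5,0],[-1,1.4,5]],
    [1,[2,3.5,0],[0,0,0]],
    [1,[2,3.5,0],[0,0,0]],
    [1,[2,3.5,0],[0,0,0]],
    [1,[1,2,0],[0,0,0]],
    [1,[0,0,0],[0,0,0]],
    [1,[0,0,0],[0,0,0]]
  ]
}}

```text
time_s: 14.25
tool_pos: [0.4601, -0.428, 0.1872]
tool_rot: [-179.1, 0.1, 18.3]
force: [-1.2, 0.2, 0.2]
grip_width: 0.087
```

```bash
python3 -c "
from h import *; from cell import env
c,o=wrist(env); np.savez('w9.npz',**c); go(env,[.50,-.44,.2],17,o)
w=dict(np.load('w8.npz')); print('stop edge pred',proj(w,jig(0,85,34)).round(1),w['image'][132:150,300].min(1).tolist())
cv2.imwrite('pics/w9.png',cv2.resize(c['image'],(800,600),interpolation=cv2.INTER_CUBIC))"
```

```text
now [ 0.4601 -0.428   0.1872] [-1.7915e+02  9.0000e-02  1.8280e+01] F [-1.21  0.17  0.22] jig [ -16.1 -426. ]
shift cm [ 3.41  2.37 -1.32] turn [-0.85  0.1   1.28]
stop edge pred [316.2 140.3] [202, 201, 201, 199, 192, 188, 187, 193, 167, 119, 94, 141, 210, 226, 227, 236, 163, 23]
```

View pics/w9.png

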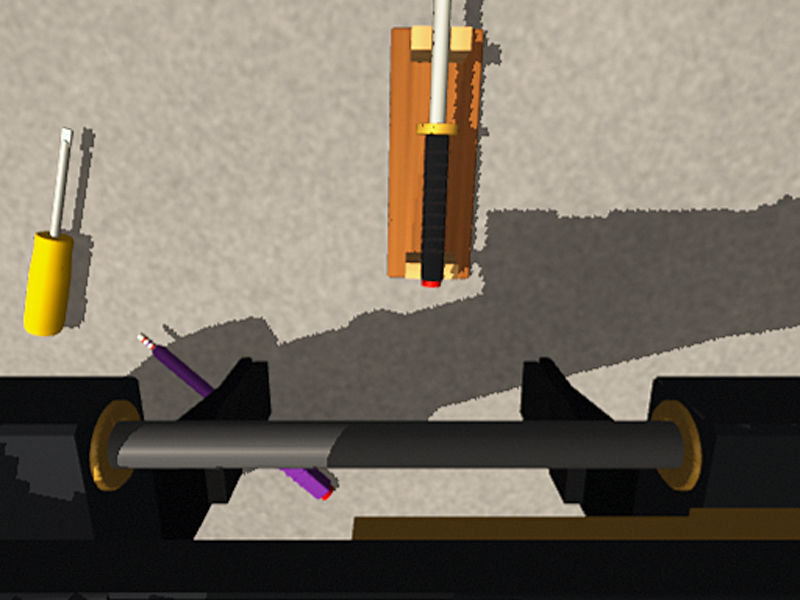

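The wrist view shows the rack with the black-handled gauge: collar (437,129), rear end (431,284), handle centre line (436,140)–(432,275). Screwdriver and the purple lookalike are at left.

```bash
python3 -c "
from h import *
c=dict(np.load('w9.npz')); k=.64
im=c['image']; 
P={n:pt(c,u*k,v*k,z) for n,u,v,z in [('collar',437,128,.052),('rear',431.5,280,.045),('hf',436.5,138,.052),('hr',432.5,275,.052),('shaft',441,5,.049)]}
for n,p in P.items(): print(n,p.round(4))
d=P['shaft']-P['hr']; print('yaw',np.degrees(np.arctan2(d[1],d[0]))); d=P['hf']-P['hr'];print('yawh',np.degrees(np.arctan2(d[1],d[0])),np.linalg.norm(d))
u=d/np.linalg.norm(d)
print('col-rear',np.linalg.norm(P['collar']-P['rear']))
for n,off in [('collar',43),('rear',-50),('hf',40),('hr',-47)]: print(n,'grip',(P[n]-u*off/1e3).round(4))
"
```

```text
collar [ 0.5541 -0.4217  0.052 ]
rear [ 0.4641 -0.4504  0.045 ]
hf [ 0.5487 -0.4233  0.052 ]
hr [ 0.4689 -0.449   0.052 ]
shaft [ 0.6167 -0.402   0.049 ]
yaw 17.6321117556023
yawh 17.82869098630817 0.08376967616940108
col-rear 0.09467813297267921
collar grip [ 0.5131 -0.4349  0.052 ]
rear grip [ 0.5117 -0.4351  0.045 ]
hf grip [ 0.5106 -0.4356  0.052 ]
hr grip [ 0.5137 -0.4346  0.052 ]
```

```bash
python3 -c "
from h import *; from cell import env
go(env,[.5217,-.432,.09],17.7)"
```

```text
now [ 0.4601 -0.4273  0.1871] [-1.7912e+02  4.0000e-02  1.8300e+01] F [ 0.54  0.42 -0.72] jig [ -16.2 -425.3]
shift cm [5.7  2.53 9.67] turn [-0.88  0.04  0.6 ]
```

Call:
{"method": "servo_tool", "body": {
  "plan": [
    [1,[2.5,1.2,0],[-0.9,0,0.6]],
    [1,[2.2,1,1],[0,0,0]],
    [1,[0.5,0,2.5],[0,0,0]],
    [1,[0,0,2.5],[0,0,0]],
    [1,[0,0,1.5],[0,0,0]],
    [1,[0,0,0],[0,0,0]],
    [1,[0,0,0],[0,0,0]]
  ]
}}

```text
time_s: 14.88
tool_pos: [0.5142, -0.4256, 0.1124]
tool_rot: [-179.8, -0.4, 18.0]
force: [-0.1, -1.0, 0.6]
grip_width: 0.0871
```

```bash
python3 -c "
from h import *; from cell import env
go(env,[.5217,-.432,.001],17.7)"
```

```text
now [ 0.5142 -0.4256  0.1124] [-179.77   -0.4    18.05] F [-0.12 -0.98  0.6 ] jig [  37.2 -416.6]
shift cm [ 0.44  0.88 11.14] turn [-0.23 -0.4   0.35]
```

Call:
{"method": "servo_tool", "body": {
  "plan": [
    [1,[0.4,0.8,1],[-0.2,-0.4,0.35]],
    [1,[0,0,2],[0,0,0]],
    [1,[0,0,2],[0,0,0]],
    [1,[0,0,2],[0,0,0]],
    [1,[0,0,1.5],[0,0,0]],
    [1,[0,0,0.5],[0,0,0]],
    [1,[0,0,0],[0,0,0]],
    [1,[0,0,0],[0,0,0]]
  ]
}}

```text
time_s: 15.55
tool_pos: [0.5237, -0.4327, 0.0337]
tool_rot: [179.5, -0.8, 17.9]
force: [0.1, -0.5, -0.2]
grip_width: 0.087
```

```bash
python3 -c "
from h import *; from cell import env
go(env,[.5217,-.432,.002],17.7)"
```

```text
now [ 0.5237 -0.4327  0.0337] [179.48  -0.83  17.9 ] F [ 0.14 -0.5  -0.18] jig [  47.6 -422.4]
shift cm [-0.22 -0.16  3.16] turn [ 0.52 -0.83  0.2 ]
```

Call:
{"method": "servo_tool", "body": {
  "plan": [
    [1,[-0.2,-0.1,1],[0.5,-0.8,0.2]],
    [1,[0,0,1],[0,0,0]],
    [1,[0,0,0.7],[0,0,0]],
    [1,[0,0,0.3],[0,0,0]],
    [1,[0,0,0],[0,0,0]],
    [1,[0,0,0],[0,0,0]]
  ]
}}

```text
time_s: 16.05
tool_pos: [0.5232, -0.434, 0.0042]
tool_rot: [179.8, -0.1, 17.7]
force: [0.6, -0.4, 0.8]
grip_width: 0.0868
```

```bash
python3 -c "
from h import *; from cell import env
go(env,[.5217,-.432,.002],17.7)
c,o=wrist(env); k=.64;
import numpy as np
np.savez('w10.npz',**c)"
```

```text
now [ 0.5232 -0.434   0.0042] [ 1.798e+02 -1.200e-01  1.771e+01] F [ 0.55 -0.39  0.75] jig [  47.3 -423.8]
shift cm [-0.08 -0.24  0.22] turn [ 0.2  -0.12  0.01]
```

Call:
{"method": "servo_tool", "body": {
  "plan": [
    [1,[-0.1,-0.2,0.2],[0.2,0,0]],
    [1,[0,0,0],[0,0,0]],
    [0,[0,0,0],[0,0,0]],
    [0,[0,0,0],[0,0,0]],
    [0,[0,0,0],[0,0,0]],
    [0,[0,0,0],[0,0,0]],
    [0,[0,0,0],[0,0,0]],
    [0,[0,0,0],[0,0,0]],
    [0,[0,0,0],[0,0,0]],
    [0,[0,0,0],[0,0,0]]
  ],
  "force": 40
}}

```text
time_s: 16.93
tool_pos: [0.5221, -0.433, 0.0035]
tool_rot: [179.9, -0.2, 17.7]
force: [-0.3, 0.7, 0.0]
grip_width: 0.0416
```

Call:
{"method": "servo_tool", "body": {
  "plan": [
    [0,[0,0,0],[0,0,0]],
    [0,[0,0,0],[0,0,0]],
    [0,[0,0,0],[0,0,0]],
    [0,[0,0,0],[0,0,0]],
    [0,[0,0,0],[0,0,0]],
    [0,[0,0,0],[0,0,0]],
    [0,[0,0,0],[0,0,0]],
    [0,[0,0,0],[0,0,0]]
  ]
}}

```text
time_s: 17.6
tool_pos: [0.5218, -0.4318, 0.0035]
tool_rot: [-179.9, -0.2, 17.7]
force: [-0.5, 0.4, 1.4]
grip_width: 0.0135
```

Call:
{"method": "servo_tool", "body": {
  "plan": [
    [0,[0,0,-0.5],[0,0,0]],
    [0,[0,0,-1],[0,0,0]],
    [0,[0,0,-2],[0,0,0]],
    [0,[0,0,-2],[0,0,0]],
    [0,[0,0,-3],[0,0,0]],
    [0,[0,0,-3],[0,0,0]],
    [0,[0,0,-2],[0,0,0]],
    [0,[0,0,0],[0,0,0]],
    [0,[0,0,0],[0,0,0]]
  ]
}}

```text
time_s: 18.35
tool_pos: [0.5198, -0.4334, 0.147]
tool_rot: [179.9, -0.0, 17.6]
force: [-0.4, 0.8, -2.9]
grip_width: 0.0136
```

```bash
python3 -c "
from h import *; from cell import env
c,o=wrist(env); np.savez('w11.npz',**c); go(env,[.5217,-.432,.002],17.7,o); print(o['grip_width'])
s=env.read_camera('scene'); q=proj(dict(s),np.array(o['tool_pos'])+[.05,.02,.04]).astype(int); print(q)
b=s['image'][max(0,q[1]-45):q[1]+45,max(0,q[0]-60):q[0]+60]
cv2.imwrite('pics/w11.png',np.vstack([cv2.resize(c['image'],(400,300)),cv2.resize(b,(400,300),interpolation=cv2.INTER_CUBIC)]))"
```

```text
now [ 0.5198 -0.4334  0.147 ] [ 1.7995e+02 -5.0000e-02  1.7610e+01] F [-0.39  0.82 -2.91] jig [  43.8 -423.6]
shift cm [ 0.21 -0.09 14.5 ] turn [ 0.05 -0.05 -0.09]
0.013581790905288427
[ 97 178]
```

View pics/w11.png

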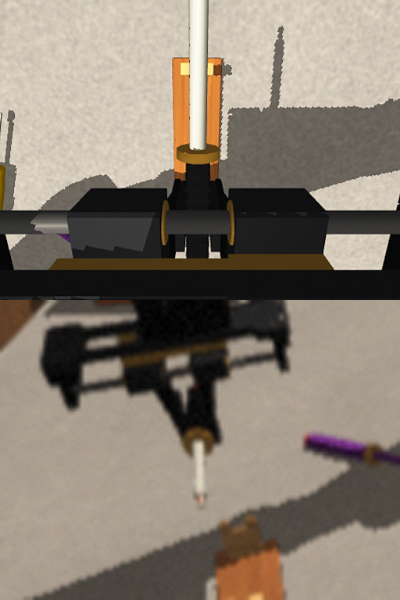

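The gauge is held, handle flat between the pads, with the shaft straight ahead of the tool. Next I refine the guide's lateral position from the stored wrist pictures, using the blue bracket mask.

```bash
python3 -c "
from h import *
for f in('w1','w3','w8'):
    c=dict(np.load(f+'.npz')); im=c['image']; hsv=cv2.cvtColor(im,cv2.COLOR_BGR2HSV)
    u0,v0=proj(c,jig(35,-15,57)).astype(int)
    m=cv2.inRange(hsv,(100,150,120),(125,255,255)); r=np.zeros_like(m); r[v0-35:v0+35,u0-35:u0+35]=1; m=m*r
    cs=max(cv2.findContours(m,0,2)[0],key=cv2.contourArea); q=cv2.minAreaRect(cs); b=cv2.boxPoints(q)
    print(f,'blue',[tojig(pt(c,u,v,.057)).tolist() for u,v in b],tojig(pt(c,*q[0],.057)),cv2.boundingRect(cs))
    # bright tube pieces
    w=cv2.inRange(im,(150,150,150),(255,255,255))*r; n,l,st,ce=cv2.connectedComponentsWithStats(w)
    for i in range(1,n):
        if st[i,4]>15: print('  bright',st[i].tolist(),'z40',tojig(pt(c,*ce[i],.04)),'z50',tojig(pt(c,*ce[i],.05)))
    print('  base',[tojig(pt(c,*p,.058)).tolist() for p in []])
"
```

```text
w1 blue [[15.4, -3.9], [48.5, -5.2], [49.4, -26.7], [15.8, -25.4]] [ 32.3 -15.2] (314, 156, 28, 18)
  bright [294, 129, 36, 13, 183] z40 [18.2 15.6] z50 [16.5 17. ]
  bright [341, 129, 23, 29, 353] z40 [64.7  8.6] z50 [61.9 10.2]
  bright [320, 148, 13, 8, 84] z40 [33.  -2.2] z50 [30.9 -0.3]
  bright [296, 163, 6, 6, 30] z40 [ -1.2 -19.2] z50 [ -2.5 -16.9]
  bright [342, 162, 8, 11, 47] z40 [ 59.3 -21.6] z50 [ 56.6 -19.3]
  bright [347, 167, 17, 14, 70] z40 [ 72.3 -31.1] z50 [ 69.3 -28.5]
  bright [310, 177, 6, 9, 23] z40 [ 17.5 -42. ] z50 [ 15.7 -39.2]
  bright [316, 176, 17, 4, 58] z40 [ 32.2 -36. ] z50 [ 30.1 -33.3]
  bright [342, 187, 8, 11, 41] z40 [ 62.  -56.7] z50 [ 59.2 -53.5]
  base []
w3 blue [[15.2, -5.2], [48.5, -5.1], [50.2, -26.1], [16.2, -26.3]] [ 32.5 -15.6] (298, 196, 43, 26)
  bright [287, 172, 70, 68, 1320] z40 [ 51.3 -29.7] z50 [ 48.5 -26.1]
  bright [306, 179, 22, 16, 264] z40 [32.9 -2.3] z50 [30.8  0.3]
  bright [300, 223, 28, 8, 143] z40 [ 32.4 -37.8] z50 [ 30.3 -33.9]
  base []
w8 blue [[15.4, -4.7], [48.3, -5.0], [49.9, -25.9], [16.5, -25.6]] [ 32.5 -15.2] (330, 222, 30, 18)
  bright [311, 195, 70, 59, 1094] z40 [59.9 -3.1] z50 [56.3  0.5]
  bright [335, 209, 15, 12, 135] z40 [33.7 -2.9] z50 [30.9  0.6]
  bright [311, 223, 4, 6, 21] z40 [ -1.4 -15.2] z50 [ -3.2 -11.4]
  bright [311, 236, 17, 4, 45] z40 [  6.7 -31.2] z50 [  4.6 -26.9]
  base []
```

```bash
python3 -c "
from h import *
W={f:dict(np.load(f+'.npz')) for f in('w1','w3','w7','w8')}
# sub-pixel style edges: registered module rim in w8, via threshold blob hull
c=W['w8']; b=cv2.inRange(c['image'],(195,195,195),(255,255,255)); n,l,st,ce=cv2.connectedComponentsWithStats(b)
i=[i for i in range(1,n) if abs(st[i,0]-276)<3 and abs(st[i,1]-144)<3][0]
hull=cv2.convexHull(max(cv2.findContours((l==i).astype(np.uint8),0,2)[0],key=cv2.contourArea)); q=cv2.approxPolyDP(hull,4,True).reshape(-1,2); print('w8 rim',q.tolist())
D=[('w1',339*.64,116*.64,8,-102,97),('w1',350*.64,278*.64,8,-102,-40),('w3',195*.8,79*.8,8,-102,97),('w3',205*.8,271.5*.8,8,-102,-40),('w7',287*.8,183*.8,8,-102,97),
('w1',396*.64,130*.64,34,-55,85),('w3',261*.8,97*.8,34,-55,85),('w1',533*.64,226*.64,34,55,5)]
for j,(jx,jy) in enumerate([]): pass
A=np.array([pt(W[f],u,v,z/1e3)[:2] for f,u,v,z,_,_ in D]); B=np.array([d[4:] for d in D])/1e3
def fit(A,B,w):
    a=np.average(A,0,w);b=np.average(B,0,w);U,_,V=np.linalg.svd(((B-b)*w[:,None]).T@(A-a)); R=V.T@U.T; return R,a-R@b
R,t=fit(A,B,np.ones(len(A))); print('th',np.degrees(np.arctan2(R[1,0],R[0,0])),t); print('res',np.round((A-(B@R.T+t))@R*1e3,1).tolist())
J=lambda p:((np.array(p[:2])-t)@R*1e3).round(1)
print('blue',[J(pt(W[f],*p,.057)) for f,p in [('w1',(328,165)),('w3',(319.5,209)),('w8',(345,231))]])
print('rim',[J(pt(W['w8'],u,v,.058)) for u,v in q])
"
```

```text
w8 rim [[371, 144], [365, 198], [276, 197], [277, 144]]
th -7.74856972093831 [ 0.53034151 -0.00826075]
res [[0.6, 0.4], [1.2, 0.1], [-0.2, 0.0], [-1.9, -1.1], [0.1, 0.8], [0.0, -0.6], [0.2, -0.5], [0.0, 0.9]]
blue [array([ 34., -15.]), array([ 34.1, -15.1]), array([ 34.3, -15. ])]
rim [array([54.4, 84.2]), array([53.3, 24.6]), array([-45.4,  26.1]), array([-45.2,  84.6])]
```

Call:
{"method": "servo_tool", "body": {
  "plan": [
    [0,[0.66,-2.05,0],[0,0,-6.5]],
    [0,[0.87,-1.96,0],[0,0,-6.5]],
    [0,[1.1,-1.84,0],[0,0,-6.5]],
    [0,[1.3,-1.7,0],[0,0,-6.5]],
    [0,[1.5,-1.55,0],[0,0,-6.5]],
    [0,[1.65,-1.38,0],[0,0,-6.5]],
    [0,[1.8,-1.17,0],[0,0,-6.5]],
    [0,[1.9,-0.98,0],[0,0,-6.5]],
    [0,[1,-0.74,0],[0,0,-6.5]],
    [0,[0,0,0],[0,0,-5]],
    [0,[0,0,0],[0,0,0]],
    [0,[0,0,0],[0,0,0]]
  ]
}}

```text
time_s: 19.45
tool_pos: [0.5008, -0.2335, 0.125]
tool_rot: [-178.1, -0.3, 84.2]
force: [0.1, -0.1, -1.2]
grip_width: 0.0134
```

```bash
sed -i 's/^O=.*/O=np.array([.5298,-.0082]); TH=-7.8/' h.py; python3 -c "
from h import *; from cell import env
go(env,jig(35,-207,20),82.2); print(env.get_obs()['grip_width'])"
```

```text
now [ 0.5008 -0.2335  0.125 ] [-178.05   -0.27   84.22] F [ 0.07 -0.1  -1.23] jig [   1.9 -227.1]
shift cm [ 1.84  3.74 10.38] turn [-1.95 -0.24  2.03]
0.013421146644993274
```

Call:
{"method": "servo_tool", "body": {
  "plan": [
    [0,[0,1.8,2],[-1.9,-0.2,2]],
    [0,[0.5,1.6,2],[0,0,0]],
    [0,[0,0,2.5],[0,0,0]],
    [0,[0,0,2],[0,0,0]],
    [0,[0,0,0.5],[0,0,0]],
    [0,[0,0,0],[0,0,0]],
    [0,[0,0,0],[0,0,0]]
  ]
}}

```text
time_s: 20.03
tool_pos: [0.5336, -0.2369, 0.0279]
tool_rot: [-179.8, 0.2, 80.8]
force: [-1.7, 0.6, -0.8]
grip_width: 0.0133
```

```bash
python3 -c "
from h import *; from cell import env
go(env,jig(35,-212,-1.5),82.2)"
```

```text
now [ 0.5336 -0.2369  0.0279] [-179.79    0.18   80.85] F [-1.67  0.55 -0.81] jig [  34.8 -226. ]
shift cm [1.41 0.   2.94] turn [-0.22  0.18 -1.35]
```

Call:
{"method": "servo_tool", "body": {
  "plan": [
    [0,[0,0,1],[-0.2,0.2,-1.3]],
    [0,[0,0,1],[0,0,0]],
    [0,[0,0,0.6],[0,0,0]],
    [0,[0,0,0.3],[0,0,0]],
    [0,[0,0,0],[0,0,0]],
    [0,[0,0,0],[0,0,0]]
  ]
}}

```text
time_s: 20.53
tool_pos: [0.5363, -0.2397, 0.0022]
tool_rot: [179.6, 0.1, 81.8]
force: [-0.3, 0.1, -1.4]
grip_width: 0.0132
```

```bash
python3 -c "
from h import *; from cell import env
go(env,jig(35,-180,-1.5),82.2)"
```

```text
now [ 0.5363 -0.2397  0.0022] [1.7962e+02 5.0000e-02 8.1820e+01] F [-0.34  0.06 -1.43] jig [  37.9 -228.5]
shift cm [ 4.85 -0.32  0.37] turn [ 0.38  0.05 -0.38]
```

Call:
{"method": "servo_tool", "body": {
  "plan": [
    [0,[1,-0.3,0.3],[0.4,0,-0.4]],
    [0,[1,0,0],[0,0,0]],
    [0,[1,0,0],[0,0,0]],
    [0,[0.7,0,0],[0,0,0]],
    [0,[0,0,0],[0,0,0]],
    [0,[0,0,0],[0,0,0]]
  ]
}}

```text
time_s: 21.03
tool_pos: [0.5403, -0.1969, 0.0004]
tool_rot: [179.9, -0.0, 82.4]
force: [0.3, 0.4, -1.1]
grip_width: 0.0135
```

```bash
python3 -c "
from h import *; from cell import env
go(env,jig(35,-172,-1.5),82.2)
t=env.read_camera('scene'); o=env.get_obs(); q=proj(dict(t),jig(35,-60,40)).astype(int)
cv2.imwrite('pics/s12.png',cv2.resize(t['image'][q[1]-45:q[1]+45,q[0]-60:q[0]+60],(800,600),interpolation=cv2.INTER_CUBIC)); print(q)
print('mouth px',(proj(dict(t),jig(35,-35,40))-q+[60,45])*6.667)"
```

```text
now [ 5.403e-01 -1.969e-01  4.000e-04] [ 1.7992e+02 -2.0000e-02  8.2370e+01] F [ 0.3   0.39 -1.07] jig [  36.  -185.5]
shift cm [ 1.35 -0.1   0.19] turn [ 0.08 -0.02  0.17]
[221 211]
mouth px [456.0785082  303.67590163]
```

Call:
{"method": "servo_tool", "body": {
  "plan": [
    [0,[0.3,-0.1,0.2],[0,0,0.2]],
    [0,[0.3,0,0],[0,0,0]],
    [0,[0.2,0,0],[0,0,0]],
    [0,[0,0,0],[0,0,0]]
  ]
}}

```text
time_s: 21.42
tool_pos: [0.5403, -0.189, -0.0016]
tool_rot: [179.9, 0.0, 82.1]
force: [-0.2, 0.8, -1.2]
grip_width: 0.0135
```

```bash
python3 -c "
from h import *; from cell import env
go(env,jig(35,-160,-1.5),82.2)"
```

```text
now [ 0.5403 -0.189  -0.0016] [1.799e+02 1.000e-02 8.207e+01] F [-0.17  0.84 -1.21] jig [  34.9 -177.7]
shift cm [ 1.77  0.   -0.01] turn [ 0.1   0.01 -0.13]
```

Well aligned. Advancing into the mouth in small steps.

Call:
{"method": "servo_tool", "body": {
  "plan": [
    [0,[0.4,0,0],[0,0,0]],
    [0,[0.4,0,0],[0,0,0]],
    [0,[0.4,0,0],[0,0,0]],
    [0,[0.4,0,0],[0,0,0]],
    [0,[0.4,0,0],[0,0,0]]
  ]
}}

```text
time_s: 21.83
tool_pos: [0.5429, -0.1692, -0.0016]
tool_rot: [179.9, 0.1, 81.9]
force: [0.8, 0.7, -1.2]
grip_width: 0.0133
```

```bash
python3 -c "
from h import *; from cell import env
go(env,jig(35,-140,-1.5),82.2)"
```

```text
now [ 0.5429 -0.1692 -0.0016] [1.799e+02 6.000e-02 8.191e+01] F [ 0.81  0.74 -1.17] jig [  34.8 -157.7]
shift cm [ 1.77  0.01 -0.01] turn [ 0.1   0.06 -0.29]
```

Call:
{"method": "servo_tool", "body": {
  "plan": [
    [0,[0.4,0,0],[0,0,-0.3]],
    [0,[0.4,0,0],[0,0,0]],
    [0,[0.4,0,0],[0,0,0]],
    [0,[0.4,0,0],[0,0,0]],
    [0,[0.4,0,0],[0,0,0]]
  ]
}}

```text
time_s: 22.25
tool_pos: [0.546, -0.1465, -0.0016]
tool_rot: [179.9, 0.0, 82.3]
force: [-0.0, 0.7, -1.2]
grip_width: 0.0136
```

```bash
python3 -c "
from h import *; from cell import env
go(env,jig(35,-110,-1.5),82.2); print(env.get_obs()['wrist_torque'])"
```

```text
now [ 0.546  -0.1465 -0.0016] [1.799e+02 4.000e-02 8.230e+01] F [-0.03  0.65 -1.21] jig [  34.9 -134.8]
shift cm [ 2.48  0.02 -0.01] turn [0.1  0.04 0.1 ]
[-0.09616721  0.04126815 -0.02836305]
```

Call:
{"method": "servo_tool", "body": {
  "plan": [
    [0,[0.5,0,0],[0,0,0]],
    [0,[0.5,0,0],[0,0,0]],
    [0,[0.5,0,0],[0,0,0]],
    [0,[0.5,0,0],[0,0,0]],
    [0,[0.5,0,0],[0,0,0]],
    [0,[0.5,0,0],[0,0,0]],
    [0,[0.5,0,0],[0,0,0]]
  ]
}}

```text
time_s: 22.83
tool_pos: [0.5512, -0.108, -0.0016]
tool_rot: [179.9, 0.0, 82.3]
force: [0.0, -0.2, -1.2]
grip_width: 0.0135
```

```bash
python3 -c "
from h import *; from cell import env
go(env,jig(35,-71,-1.5),82.2); print(env.get_obs()['wrist_torque'])"
```

```text
now [ 0.5512 -0.108  -0.0016] [1.7989e+02 4.0000e-02 8.2300e+01] F [ 0.01 -0.25 -1.18] jig [ 34.8 -96. ]
shift cm [ 2.5   0.03 -0.01] turn [0.11 0.04 0.1 ]
[-0.12067915  0.07587283 -0.0397245 ]
```

Call:
{"method": "servo_tool", "body": {
  "plan": [
    [0,[0.5,0,0],[0,0,0]],
    [0,[0.5,0,0],[0,0,0]],
    [0,[0.4,0,0],[0,0,0]],
    [0,[0.3,0,0],[0,0,0]]
  ]
}}

```text
time_s: 23.17
tool_pos: [0.5538, -0.089, -0.0016]
tool_rot: [179.9, 0.1, 82.3]
force: [0.3, -2.2, -1.4]
grip_width: 0.0138
```

```bash
python3 -c "
from h import *; from cell import env
go(env,jig(35,-71,-1.5),82.2)"
```

```text
now [ 0.5538 -0.089  -0.0016] [1.7989e+02 6.0000e-02 8.2340e+01] F [ 0.35 -2.19 -1.41] jig [ 34.8 -76.8]
shift cm [ 0.58  0.03 -0.01] turn [0.11 0.06 0.14]
```

Call:
{"method": "servo_tool", "body": {
  "plan": [
    [0,[0.3,0,0],[0,0,0]],
    [0,[0.2,0,0],[0,0,0]],
    [0,[0.2,0,0],[0,0,0]]
  ]
}}

```text
time_s: 23.42
tool_pos: [0.5545, -0.0841, -0.0015]
tool_rot: [179.9, 0.3, 82.3]
force: [-0.1, -6.8, -0.7]
grip_width: 0.0137
```

```bash
python3 -c "
from h import *; from cell import env
go(env,jig(35,-71,-1.5),82.2)"
```

```text
now [ 0.5545 -0.0841 -0.0015] [179.87   0.27  82.3 ] F [-0.13 -6.77 -0.71] jig [ 34.8 -71.8]
shift cm [ 0.08  0.02 -0.  ] turn [0.13 0.27 0.1 ]
```

Call:
{"method": "servo_tool", "body": {
  "plan": [
    [0,[0.3,0,0],[0,0,0]],
    [0,[0.3,0,0],[0,0,0]],
    [0,[0.2,0,0],[0,0,0]],
    [0,[0.2,0,0],[0,0,0]],
    [0,[0.2,0,0],[0,0,0]]
  ]
}}

```text
time_s: 23.83
tool_pos: [0.5542, -0.0847, -0.0011]
tool_rot: [179.8, 1.1, 81.8]
force: [-1.3, -5.9, -1.0]
grip_width: 0.0139
```

```bash
python3 -c "
from h import *; from cell import env
go(env,jig(35,-71,-1.5),82.2); c,o=wrist(env); np.savez('w13.npz',**c)
im=c['image']; print(im.shape,o['grip_width'])
for n,p in [('flange top front',jig(35,-35,55)),('collar top front',jig(35,-35,53))]: print(n,proj(c,p).round(1))
u=int(proj(c,jig(35,-35,53))[0]); print(u,[(i,im[i,u].tolist()) for i in range(165,215,2)])"
```

```text
now [ 0.5542 -0.0847 -0.0011] [179.82   1.08  81.81] F [-1.3  -5.93 -0.96] jig [ 34.6 -72.5]
shift cm [0.15 0.04 0.04] turn [ 0.18  1.08 -0.39]
(384, 512, 3) 0.01389693716141376
flange top front [254.5 198.5]
collar top front [254.5 197. ]
254 [(165, [203, 116, 50]), (167, [202, 116, 50]), (169, [203, 116, 49]), (171, [203, 116, 49]), (173, [203, 114, 49]), (175, [205, 117, 51]), (177, [188, 98, 37]), (179, [101, 122, 127]), (181, [140, 158, 161]), (183, [117, 133, 136]), (185, [165, 187, 192]), (187, [245, 253, 254]), (189, [236, 247, 249]), (191, [230, 243, 245]), (193, [222, 237, 240]), (195, [213, 230, 233]), (197, [172, 219, 237]), (199, [60, 228, 254]), (201, [67, 224, 252]), (203, [66, 221, 252]), (205, [65, 217, 251]), (207, [62, 213, 250]), (209, [64, 217, 255]), (211, [9, 0, 0]), (213, [33, 31, 32])]
```

Flange (bright rows 185–196) and brass collar (from row 198) touch, so it's fully inserted. Drawing straight out.

Call:
{"method": "servo_tool", "body": {
  "plan": [
    [0,[-0.2,0,0],[0.2,1.1,-0.4]],
    [0,[-0.4,0,0],[0,0,0]],
    [0,[-0.5,0,0],[0,0,0]],
    [0,[-0.7,0,0],[0,0,0]],
    [0,[-0.8,0,0],[0,0,0]],
    [0,[-0.8,0,0],[0,0,0]]
  ]
}}

```text
time_s: 24.38
tool_pos: [0.5503, -0.1152, -0.0016]
tool_rot: [-180.0, -0.3, 82.4]
force: [-0.4, -0.4, -1.2]
grip_width: 0.0141
```

```bash
python3 -c "
from h import *; from cell import env
go(env,jig(35,-135,-1.5),82.2)"
```

```text
now [ 0.5503 -0.1152 -0.0016] [-179.97   -0.27   82.44] F [-0.39 -0.35 -1.2 ] jig [  34.8 -103.3]
shift cm [-3.17  0.01 -0.02] turn [-0.04 -0.27  0.24]
```

Call:
{"method": "servo_tool", "body": {
  "plan": [
    [0,[-0.8,0,0],[0,-0.3,0.2]],
    [0,[-0.9,0,0],[0,0,0]],
    [0,[-0.9,0,0],[0,0,0]],
    [0,[-0.9,0,0],[0,0,0]],
    [0,[-0.9,0,0],[0,0,0]]
  ]
}}

```text
time_s: 24.8
tool_pos: [0.5436, -0.1634, -0.0016]
tool_rot: [-180.0, 0.1, 82.2]
force: [0.2, -0.0, -1.6]
grip_width: 0.0136
```

Call:
{"method": "servo_tool", "body": {
  "plan": [
    [0,[-0.9,0,0],[0,0,0]],
    [0,[-0.9,0,0],[0,0,0]],
    [0,[-0.9,0,0],[0,0,0]],
    [0,[-0.9,0,0],[0,0,0]],
    [0,[-0.9,0,0],[0,0,0]],
    [0,[0,0,0],[0,0,0]]
  ]
}}

```text
time_s: 25.3
tool_pos: [0.5357, -0.2169, -0.0013]
tool_rot: [-180.0, 0.2, 82.0]
force: [-0.4, -0.5, -0.9]
grip_width: 0.0137
```

```bash
python3 -c "
from h import *; from cell import env
go(env,jig(35,-210,80),82.2)"
```

```text
now [ 0.5357 -0.2169 -0.0013] [-179.99    0.18   81.96] F [-0.36 -0.5  -0.92] jig [  34.1 -206. ]
shift cm [-0.43  0.09 -8.12] turn [-0.01  0.18 -0.24]
```

Drawn out and clear. Next: lift, and fit the stage disc in the two fixed views to locate the focus.

Call:
{"method": "servo_tool", "body": {
  "plan": [
    [0,[0,0,-2],[0,0.2,-0.2]],
    [0,[0,0,-3],[0,0,0]],
    [0,[0,0,-3],[0,0,0]],
    [0,[0,0,-2],[0,0,0]],
    [0,[0,0,0],[0,0,0]],
    [0,[0,0,0],[0,0,0]]
  ]
}}

```text
time_s: 25.8
tool_pos: [0.5337, -0.2168, 0.1005]
tool_rot: [-179.7, -0.1, 82.1]
force: [0.5, 0.5, -2.2]
grip_width: 0.0134
```

```bash
python3 -c "
from h import *; from cell import env
go(env,[.53,.23,.1],82.2)
k=.64
for n,(u0,v0) in {'scene':(549*k,326*k),'top':(247*k,314*k)}.items():
    c=dict(np.load(n+'0.npz')); im=c['image']; g=im.max(2)
    dark=(g<75).astype(np.uint8); white=(im.min(2)>185).astype(np.uint8)
    n2,l,st,ce=cv2.connectedComponentsWithStats(white); i=l[int(v0),int(u0)]; print(n,'white',st[i].tolist(),ce[i])
    m=(l==i).astype(np.uint8); h=max(cv2.findContours(m,0,1)[0],key=cv2.contourArea).reshape(-1,2)
    P=np.array([pt(c,u,v,.012)[:2] for u,v in h]); A=np.c_[2*P,np.ones(len(P))]; s=np.linalg.lstsq(A,(P**2).sum(1),rcond=None)[0]; r=np.sqrt(s[2]+s[0]**2+s[1]**2)
    print('inner circle',s[:2].round(4),'r',r.round(4),'res',np.abs(np.linalg.norm(P-s[:2],axis=1)-r).max().round(4))
    n3,l3,st3,_=cv2.connectedComponentsWithStats(dark); ring=l3*((cv2.dilate(m,np.ones((5,5)))-m)>0); ids=np.bincount(ring[ring>0]); j=ids.argmax(); print('dark',st3[j].tolist())
    h=cv2.convexHull(max(cv2.findContours(((l3==j)|(m>0)).astype(np.uint8),0,1)[0],key=cv2.contourArea)).reshape(-1,2); P=np.array([pt(c,u,v,.009)[:2] for u,v in h]); print('outer ext',P.min(0).round(3),P.max(0).round(3),P.mean(0).round(3))
"
```

```text
now [ 0.5337 -0.2168  0.1005] [-1.7967e+02 -1.1000e-01  8.2080e+01] F [ 0.49  0.48 -2.23] jig [  32.1 -206.1]
shift cm [44.2  -6.52  0.17] turn [-0.33 -0.11 -0.12]
scene white [338, 199, 28, 16, 336] [351.37202381 206.48214286]
inner circle [0.5263 0.3559] r 0.0416 res 0.0057
dark [331, 199, 39, 23, 270]
outer ext [0.479 0.283] [0.598 0.413] [0.54  0.347]
top white [145, 190, 27, 24, 522] [157.90229885 201.37164751]
inner circle [0.5234 0.356 ] r 0.042 res 0.0043
dark [141, 177, 36, 42, 361]
outer ext [0.467 0.295] [0.608 0.414] [0.523 0.35 ]
```

Focus estimates agree: (0.526,0.356) and (0.523,0.356). I'll roll the hand 25° about the rod toward the robot, which keeps the wrist camera clear of the lens head, then traverse above the jig.

Call:
{"method": "servo_tool", "body": {
  "plan": [
    [0,[0,0,-0.5],[-6,0,0]],
    [0,[0,0,-0.5],[-6,0,0]],
    [0,[0,0,-0.5],[-6,0,0]],
    [0,[0,0,0],[-5,0,0]],
    [0,[0,0,0],[0,0,0]]
  ]
}}

```text
time_s: 26.22
tool_pos: [0.5291, -0.2131, 0.1026]
tool_rot: [157.6, 0.3, 82.5]
force: [-1.4, 0.4, -2.3]
grip_width: 0.0136
```

```bash
cat >> h.py <<'E'
F=np.array([.5248,.356,.085]); TIP=np.array([.1252,0,-.0415])
def goT(env,tip,yaw=82.2,roll=-25):
    o=env.get_obs(); R=Ro.from_euler("xyz",o["tool_rot"],degrees=True); Rt=Ro.from_euler("xyz",[180,0,yaw],degrees=True)*Ro.from_rotvec([np.radians(roll),0,0])
    t=o["tool_pos"]+R.apply(TIP); P=np.array(tip)-Rt.apply(TIP)
    print("tip",t.round(4),"rod tilt deg",np.degrees(np.arcsin(R.apply([1,0,0])[2])).round(2),"pos",np.round(o["tool_pos"],4),np.round(o["tool_rot"],1),"grip",round(o["grip_width"],4),"q",np.round(o["qpos"],0))
    print("shift",(R.inv().apply(P-o["tool_pos"])*100).round(2),"turn",np.degrees((R.inv()*Rt).as_rotvec()).round(2))
E
python3 -c "
from h import *; from cell import env
goT(env,F+[-.0136,-.1,.05])"
```

```text
tip [ 0.5299 -0.0867  0.1402] rod tilt deg -0.34 pos [ 0.5291 -0.2131  0.1026] [157.6   0.3  82.5] grip 0.0136 q [-24.  -6.  46. 123.  -1.  39.  16.]
shift [33.74 -5.89 -2.08] turn [-2.59  0.21  0.37]
```

Call:
{"method": "servo_tool", "body": {
  "plan": [
    [0,[2.5,1.2,0.6],[-2.5,0.2,0.3]],
    [0,[2.5,1.2,0.6],[0,0,0]],
    [0,[2.5,0.6,0.3],[0,0,0]],
    [0,[2.5,0,0],[0,0,0]],
    [0,[2.5,0,0],[0,0,0]],
    [0,[2.5,0,0],[0,0,0]],
    [0,[0,0,0],[0,0,0]]
  ]
}}

```text
time_s: 26.8
tool_pos: [0.5822, -0.0625, 0.0947]
tool_rot: [156.2, 0.2, 81.9]
force: [1.0, -0.1, -1.8]
grip_width: 0.0136
```

```bash
python3 -c "
from h import *; from cell import env
goT(env,F+[-.0136,-.1,.05])"
```

```text
tip [0.5832 0.0639 0.1324] rod tilt deg -0.16 pos [ 0.5822 -0.0625  0.0947] [156.2   0.2  81.9] grip 0.0136 q [-30.  -3.  32. 124.   8.  36. -12.]
shift [18.03 -8.74 -4.19] turn [-1.22  0.25 -0.16]
```

Call:
{"method": "servo_tool", "body": {
  "plan": [
    [0,[2.5,-0.5,-0.4],[-1.2,0.2,0]],
    [0,[2.5,-0.5,-0.4],[0,0,0]],
    [0,[2.5,-1,-0.5],[0,0,0]],
    [0,[2.5,-1,-0.5],[0,0,0]],
    [0,[2,-1.3,-0.6],[0,0,0]],
    [0,[1.5,-1.3,-0.6],[0,0,0]],
    [0,[0.5,-1.3,-0.5],[0,0,0]],
    [0,[0,0,0],[0,0,0]]
  ]
}}

```text
time_s: 27.47
tool_pos: [0.5242, 0.0948, 0.0901]
tool_rot: [156.4, 1.0, 81.9]
force: [0.3, 0.3, -1.4]
grip_width: 0.014
```

```bash
python3 -c "
from h import *; from cell import env
goT(env,F+[-.0081,-.06,.0])"
```

```text
tip [0.5253 0.2217 0.1259] rod tilt deg -1.01 pos [0.5242 0.0948 0.0901] [156.4   1.   81.9] grip 0.014 q [-38.  -7.  15. 128.  23.  41. -45.]
shift [ 7.38 -3.26  3.09] turn [-1.4   1.03  0.18]
```

Call:
{"method": "servo_tool", "body": {
  "plan": [
    [0,[1.5,-0.8,0.8],[-1.4,1,0.2]],
    [0,[1.5,-0.8,0.8],[0,0,0]],
    [0,[1.5,-0.8,0.8],[0,0,0]],
    [0,[1.5,-0.7,0.6],[0,0,0]],
    [0,[0.5,0,0],[0,0,0]],
    [0,[0,0,0],[0,0,0]],
    [0,[0,0,0],[0,0,0]]
  ]
}}

```text
time_s: 28.05
tool_pos: [0.5212, 0.1606, 0.0445]
tool_rot: [155.6, 0.6, 81.8]
force: [-0.0, -0.2, -0.5]
grip_width: 0.0135
```

```bash
python3 -c "
from h import *; from cell import env
goT(env,F)"
```

```text
tip [0.5221 0.2873 0.081 ] rod tilt deg -0.6 pos [0.5212 0.1606 0.0445] [155.6   0.6  81.8] grip 0.0135 q [-41.  -0.  10. 128.  27.  36. -59.]
shift [ 6.88 -0.39 -0.57] turn [-0.61  0.7  -0.1 ]
```

Call:
{"method": "servo_tool", "body": {
  "plan": [
    [0,[1,-0.1,-0.2],[-0.6,0.7,0]],
    [0,[1,-0.1,-0.2],[0,0,0]],
    [0,[1,0,-0.1],[0,0,0]],
    [0,[1,0,0],[0,0,0]],
    [0,[0.8,0,0],[0,0,0]],
    [0,[0.3,0,0],[0,0,0]],
    [0,[0,0,0],[0,0,0]],
    [0,[0,0,0],[0,0,0]]
  ]
}}

```text
time_s: 28.72
tool_pos: [0.5288, 0.2119, 0.0508]
tool_rot: [155.0, -0.0, 81.7]
force: [0.4, -0.3, -0.7]
grip_width: 0.0137
```

```bash
python3 -c "
from h import *; from cell import env
goT(env,F); print(env.get_obs()['force'])"
```

```text
tip [0.5296 0.3383 0.0884] rod tilt deg 0.02 pos [0.5288 0.2119 0.0508] [155.   -0.   81.7] grip 0.0137 q [-44.   3.   8. 124.  28.  38. -65.]
shift [ 1.7  -0.7   0.05] turn [ 0.04  0.2  -0.48]
[ 0.41344285 -0.31652196 -0.72819725]
```

Call:
{"method": "servo_tool", "body": {
  "plan": [
    [0,[0.6,-0.4,0.1],[0,0.2,-0.4]],
    [0,[0.6,-0.2,0.1],[0,0,0]],
    [0,[0.3,0,0],[0,0,0]],
    [0,[0,0,0],[0,0,0]],
    [0,[0,0,0],[0,0,0]]
  ]
}}

```text
time_s: 29.13
tool_pos: [0.5255, 0.2278, 0.0453]
tool_rot: [155.0, 0.0, 82.1]
force: [-0.5, -0.0, -0.1]
grip_width: 0.0135
```

```bash
python3 -c "
from h import *; from cell import env
goT(env,F); 
s=dict(env.read_camera('scene')); t=dict(env.read_camera('top')); w,o=wrist(env)
def cr(c,p,a,b):
    q=proj(c,p); x=int(q[0]-a);y=int(q[1]-b); x=max(x,0);y=max(y,0); r=c['image'][y:y+2*b,x:x+2*a]; k=400/(2*a); print('focus px in crop',((q-[x,y])*k).round(0), 'tip',((proj(c,o['tool_pos']+Ro.from_euler('xyz',o['tool_rot'],degrees=True).apply(TIP))-[x,y])*k).round(0)); return cv2.resize(r,(400,300),interpolation=cv2.INTER_CUBIC)
A=cr(s,F,40,30);B=cr(t,F,48,36);C=cv2.resize(w['image'],(400,300)); q=proj(s,jig(5,55,58)).astype(int)
D=cv2.resize(s['image'][q[1]-30:q[1]+30,q[0]-40:q[0]+40],(400,300),interpolation=cv2.INTER_CUBIC)
cv2.imwrite('pics/fin.png',np.vstack([np.hstack([A,B]),np.hstack([C,D])]))"
```

```text
tip [0.5253 0.3542 0.0829] rod tilt deg -0.04 pos [0.5255 0.2278 0.0453] [155.    0.   82.1] grip 0.0135 q [-45.   4.   7. 124.  29.  38. -67.]
shift [ 0.17  0.04 -0.21] turn [-0.02  0.07 -0.06]
focus px in crop [204. 154.] tip [200. 158.]
focus px in crop [203. 152.] tip [206. 151.]
```

View pics/fin.png

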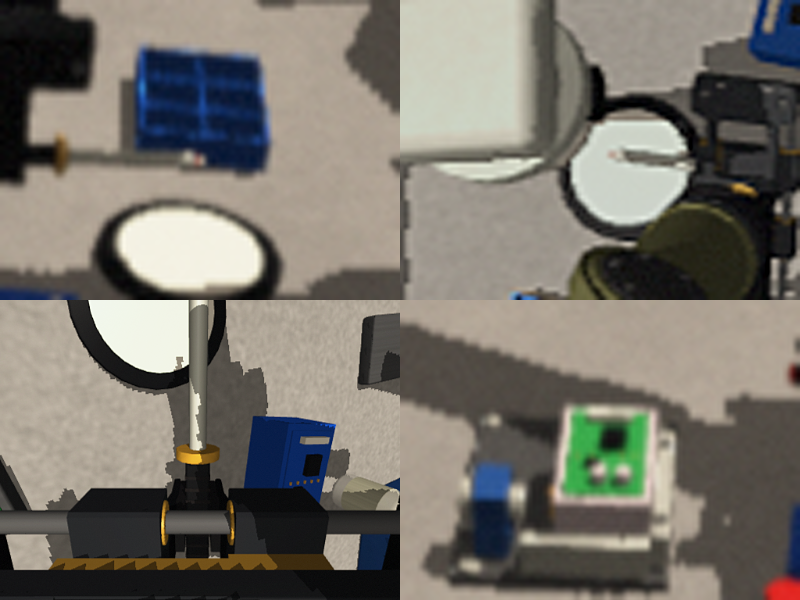

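The scene crop shows the tip at (203,158), against a focus pixel of (204,154). The top crop shows it over the stage disc, about 213 against 203, where the pale plunger blends into white. The module sits in the jig against both stops. A last small nudge, then settle.

Call:
{"method": "servo_tool", "body": {
  "plan": [
    [0,[0.3,0,-0.2],[0,0,0]],
    [0,[0,0,0],[0,0,0]],
    [0,[0,0,0],[0,0,0]],
    [0,[0,0,0],[0,0,0]],
    [0,[0,0,0],[0,0,0]],
    [0,[0,0,0],[0,0,0]],
    [0,[0,0,0],[0,0,0]],
    [0,[0,0,0],[0,0,0]]
  ]
}}

```text
time_s: 29.95
tool_pos: [0.5256, 0.2301, 0.048]
tool_rot: [155.0, -0.0, 82.0]
force: [0.1, 0.3, -1.0]
grip_width: 0.0138
```

```bash
python3 -c "
from h import *; from cell import env
goT(env,F); o=env.get_obs(); print(np.round(o['joint_velocities'],2),o['force'],o['time_s'])
t=o['tool_pos']+Ro.from_euler('xyz',o['tool_rot'],degrees=True).apply(TIP)
if np.linalg.norm(t-F)<.006: print('ok'); env.sign_off()"
```

```text
tip [0.5257 0.3565 0.0856] rod tilt deg 0.0 pos [0.5256 0.2301 0.048 ] [155.  -0.  82.] grip 0.0138 q [-45.   4.   7. 124.  29.  38. -67.]
shift [-0.05 -0.06  0.04] turn [ 0.02  0.09 -0.19]
[ 0.04  0.1   0.04  0.06 -0.07  0.09 -0.01] [ 0.12211514  0.28717383 -1.00375721] 29.95
ok
the job is handed in; nothing more can be done
```

I finished the whole task and handed the job in at 29.95 s of the 72 s allowed; sign-off gives no verdict.

- **Module:** I pushed it home against the far fence and the end stop (about 10 N on each). A re-measurement from the wrist image put its centre within about 1 mm of the nest.
- **Gauge insertion:** I took the gauge from the rack and slid it through the guide tube until the collar stopped on the flange. The push force was about 6 N, and the wrist image shows collar and flange touching. I then drew it straight out.
- **Final pose:** The gauge is held still in the gripper with the rod level to within 0.1°. By the arm's own measurements the plunger tip is about 1 mm from the estimated focus.

**Checks that disagreed or could not be made:**
- **First +y push:** It skimmed over the board because the fingertips sit about 25 mm above the stated TCP. I found the offset by probing and re-did the push lower down.
- **Tip position in the top view:** The last top picture showed the visible tip about 5–7 mm short of the focus, while the scene view matched. The pale plunger blends into the white stage plate there. I then nudged the tip about 2 mm further in and did not photograph it again.
- **Plunger reading:** I could not read it directly. From where the push force began, it moved in about 7–8 mm.

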